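Raise the drip stand's holder to its notch and stack the dripper set

ROBOT

A 7-joint arm with a two-finger parallel gripper is mounted at the origin on the work surface. World frame = base frame: x ahead of the robot, y to its left, z up, the work surface at z = 0. Lengths are in mm, angles in rad, forces in N, time in s.
With the tool pointing down it reaches from about 400 to 875 mm from the base axis. Payload 4.4 kg.
Tool frame: the origin (TCP) lies midway between the tips of the shut fingers; the grasp point (between the pads) lies 19 mm behind it (ctrl.pinch_z is the distance from the TCP to the grasp point, in mm); z points along the fingers, y is the line along which they close (so a half turn about z gives the same grasp; the last joint's range is limited). The gripper opens to 85 mm and grips with 20 to 120 N. Pads are 22 mm wide; open, the fingers measure 114 mm over their backs; the gripper's body (76 mm by 85 mm) begins 54 mm behind the grasp point. The pads swing forward as they close: fully open they stand 13 mm farther back than shut.
Start: joints at [-0.066, 0.628, 0.038, 1.517, -0.027, 0.996, -0.02], TCP at [650.014, 0.027, 231.313] pointing down, gripper open.
Joint ranges: [-3.06, 3.06], [-0.37, 2.12], [-1.25, 1.32], [0.18, 2.47], [-1.1, 4.24], [0.23, 1.98], [-2.94, 2.94]. Speed limits (rad/s): [2.57, 2.57, 3.14, 3.14, 3.14, 3.14, 3.14].

INTERFACE

Orientations are given as [roll, pitch, yaw] about the fixed x, y, z axes, in that order (R = Rz(yaw) Ry(pitch) Rx(roll)).
In Python, from cell import read_state, cams, order, ctrl gives the robot as it stands.
- The arm moves only by the tool move_arm, never from a script. Its argument "targets" is text: rows parted by semicolons, each of 7 numbers parted by spaces: the gripper's target within -1 to 1 (fully open at 1, half-way at 0, shut at -1), then the shift along the tool's x, y, z in cm, then the turn, a rotation vector about the tool's x, y, z in degrees. A call has 1 to 5 rows; each row shifts and turns the commanded pose from where the row before left it, along the tool's axes as they then stand; what a row does not reach is not made up. A row lasts 1/12 s, in which the tool goes at most 41.7 mm and 7.16 degrees, less where a joint would pass 70% of its speed; a pose out of reach is approached as far as the arm can. A call with a gripper value outside its range is refused whole. The fingers move at their own pace and stop on an object; the grip force is fixed at half the most. Time passes only in rows, so rows that do not move let the fingers close. It gives the time, the measured TCP pose, the force, the opening and the grip force at its end, in the units of the state.
- read_state(): the state, without advancing time (a new reading comes with each control period).
- cams.get_image(name): name is "scene" or "side" or "wrist"; returns a dict with "color" (480x640x3 uint8, red, green, blue), "fovy" (degrees; the focal length in pixels is half the picture's height over the tangent of half this angle, whatever the lens; pixels are square), "cx", "cy" (the principal point, pixels), "rvec" (rotation vector, rad) and "tvec" (3), from world to camera coordinates, as OpenCV has them. Camera axes: x right, y down, z forward; pixel columns grow to the right and rows downward; lengths in mm; the calibration is good to about 2 mm. A picture is of the moment at which its call begins. There is no depth.
- order.finish_job(): hands the job in; it is judged then, once.
The state is a dict: "clock": time; "qpos": joint angles; "qd": joint speeds; "tau": joint torques, N m; "eef_pos": TCP position; "tool_rot": TCP orientation; "force": force on the tool from outside, world axes, zero at the start; "torque": the same for the moment, N m; "width": finger opening in mm; "gripper_force": force on a finger pad.
Only numpy, scipy, OpenCV 4.12 (cv2) and the standard library are available. Lean on these libraries where they do the work, as an engineer would, in place of code of your own. Each camera call takes 0.05 s, during which the arm holds its last target. There are 200 camera calls.

TASK

Get the drip stand ready for the glass that stands on it: push the holder up by its front lip until its pawl catches the next notch, one notch and no more, so that the dripper's neck will just clear the glass, and leave it hanging on the pawl. Then build up the set in the holder's pocket: the dripper, the spreader pan on the dripper, and the lid on the pan, each fully home and square. Do not shift the glass, and leave the other things on the table where they are.

Things in the scene. Friction and masses are not known exactly. Their poses are not given: they have to be found in the camera images.
- stand: The drip stand: dark steel base plate, 225 x 170 x 12 mm, and an upright column 20 x 30 mm, 105 mm behind (+x) the pocket's axis, its cap 286 mm above the table; a toothed rack runs up the column's left (+y) side. Origin on the table under the pocket's axis; x points to the column, z up; turned up to 0.3 rad about z. Fixed to the table.
- holder (a joint): Height of the holder, m; it slides up and down the column. Six notches 20 mm apart: 0.000 first (bottom), 0.020 second, 0.040 third (wanted), 0.060 fourth. It starts in the second. The pawl drops in once the holder is 6 mm above a notch, i.e. past 0.046; let down, it rests at the notch's value. Past 0.065 it would catch the fourth. Lifting takes 5 to 9 N.
- pawl_pin (a point): Pin of the brass pawl on the holder's left side beside the column. A spring swings the pawl's tip, 25 mm inwards and below the pin, into the rack: it rides over each tooth as the holder rises and stops it from sinking. It needs no handling; only lifting its thumb tail (to the left of the pin) would free it.
- lip (a point): Centre of the holder's rolled front edge, a level steel bar 10 mm thick, 96 mm long along y, 90 mm in front (-x) of the pocket's axis; a flat lip joins it to the pocket plate. Push it up from below: free air under it, down to the table; the glass's wall is 50 mm behind it. Axes as the stand. 135 mm above the table at the start.
- pocket (a point): Centre of the pocket's floor in the holder: a plate 90 x 96 mm, 6 mm thick, with a 54 mm through hole and round that an upstanding rim 6 mm high, 67 mm inside and 74 mm outside diameter. Axes as the stand. 138 mm above the table at the start, 158 mm in the third notch.
- dripper_cup (a point): Loose steel dripper, 90 mm high: a neck 43 mm across and 45 mm long that goes down through the pocket's hole, and above it an open cup 60 mm across, 45 mm high, 55 mm inside, whose flat shoulder rests on the pocket's floor. Point on the axis, 75 mm above the foot, 30 mm above the shoulder, 15 mm below the rim: grip there. Starts upright on its neck. z up.
- spreader_mid (a point): Loose open steel pan, 66 mm across, 29 mm high, perforated floor; under it a spigot 51 mm across, 5 mm high, that drops inside the dripper's cup, so that the pan rests on the cup's rim. 61 mm inside. Point on the axis, half-way up, 14.5 mm above the foot; home, it is 24.5 mm above the dripper's point. z up. 0.10 kg.
- lid_knob (a point): Loose steel lid, a plate 66 mm across, 4 mm thick, with a 55 mm spigot 5 mm high below that drops inside the pan, and a black round knob 19 mm across, 30 mm high on top. Point on the axis, in the knob, 27 mm above the foot, 18 mm above the plate, 12 mm below the knob's top; home, it is 36.5 mm above the pan's point. z up. 0.09 kg.
- glass_mid (a point): Middle of the loose glass on the stand's base under the pocket, 95 mm high, 80 mm across the rim. Its rim is 107 mm above the table; the dripper's neck hangs 45 mm below the pocket's floor, so it would foul the glass in the second notch and clears it by 6 mm in the third. Not to be shifted.
- bean_bowl: Steel bowl of coffee beans, 120 mm across, 45 mm high, origin at the centre of its foot; to be left alone.
- spoon: Steel cupping spoon lying on the table, 170 mm long along its x, origin under its middle; to be left alone.
- tin: Grey sample tin, 72 mm across, 110 mm high, origin at the centre of its foot; to be left alone.

How it is judged:
By the outcome, as a careful person would: the job done as asked, in the order asked, and still so for the second after the job is handed in, with the robot touching nothing.
It also fails if it takes over 72 s, if anything falls off the work surface, if the arm or the gripper's body presses on something with over 40 N, if the wrist force passes 120 N, or if a joint passes its speed limit or range.

## Working session

There is one attempt and no reset: what is moved stays moved. The work goes in short steps, Python scripts to look and compute and a tool call to move; the robot and the scene stay as the last step left them, time stands still between calls to the robot, and variables do not carry over. Pictures are saved under pics/ and viewed, at most 10 in all, crops included, and the job is handed in when it is done.

Besides the shell and the picture viewer there is one more tool, called after "Call:" as a command line: name --argument value ..., lists and objects as JSON in quotes. move_arm: Moves the arm, as the interface text tells. Its arguments: {"type":"object","properties":{"targets":{"type":"string"}},"required":["targets"]}

```bash
mkdir -p pics; ls; cat > h.py <<'E'
import numpy as np,cv2
from cell import read_state,cams,order,ctrl
def cam(n,save=None):
    d=cams.get_image(n)
    if save: cv2.imwrite('pics/'+save,cv2.cvtColor(d['color'],cv2.COLOR_RGB2BGR))
    np.savez('/tmp/%s.npz'%n,**{k:d[k] for k in d})
    return d
def ld(n): return dict(np.load('/tmp/%s.npz'%n))
def KRt(d):
    f=240/np.tan(np.radians(float(d['fovy']))/2)
    return np.array([[f,0,float(d['cx'])],[0,f,float(d['cy'])],[0,0,1]]),cv2.Rodrigues(np.array(d['rvec'],float))[0],np.array(d['tvec'],float).ravel()
def ray(d,u,v):
    K,R,t=KRt(d); return -R.T@t, R.T@np.linalg.inv(K)@np.array([u,v,1.])
def onz(d,u,v,z):
    c,r=ray(d,u,v); return c+r*(z-c[2])/r[2]
def tri(d1,p1,d2,p2):
    c,a=ray(d1,*p1);e,b=ray(d2,*p2)
    s=np.linalg.lstsq(np.c_[a,-b],e-c,rcond=None)[0]
    P,Q=c+s[0]*a,e+s[1]*b
    return (P+Q)/2,np.linalg.norm(P-Q)
def proj(d,P):
    K,R,t=KRt(d); q=K@(R@np.array(P,float)+t); return q[:2]/q[2]
E
python3 - <<'E'
from h import *
for n in('scene','side','wrist'):
    d=cam(n,n+'0.png'); K,R,t=KRt(d); print(n,K[0,0],(-R.T@t).round(),R[2].round(2))
s=read_state();print(s,ctrl.pinch_z)
E
```

```text
pics
scene 525.9297071088979 [1118.  342. 1046.] [-0.45 -0.35 -0.82]
side 526.758669466694 [ -91. -743.  662.] [ 0.62  0.61 -0.49]
wrist 351.9395238232523 [649.  85. 372.] [-0.   -0.33 -0.94]
{'clock': 0.15, 'qpos': array([-0.06581533,  0.62918114,  0.03843146,  1.51812305, -0.02702115,
        0.99633037, -0.01999598]), 'qd': array([-0.0011194 , -0.00341162, -0.00019964, -0.00325291, -0.00075946,
       -0.00092549, -0.00051864]), 'tau': array([ 2.19518879e-03, -5.63800478e+01,  1.22790758e+00, -1.93650573e+01,
        1.11919764e-02,  7.40401709e-03, -1.44664841e-05]), 'eef_pos': array([6.49517104e+02, 5.86758495e-02, 2.30574146e+02]), 'tool_rot': array([-3.14006759e+00, -1.74532188e-05,  1.57081821e+00]), 'force': array([ 0.17224347,  0.24570606, -0.34624847]), 'torque': array([-0.00481499, -0.00990407,  0.00635072]), 'gripper_force': 0.0, 'width': 85.41162908355484} 18.700000000000003
```

View pics/scene0.png

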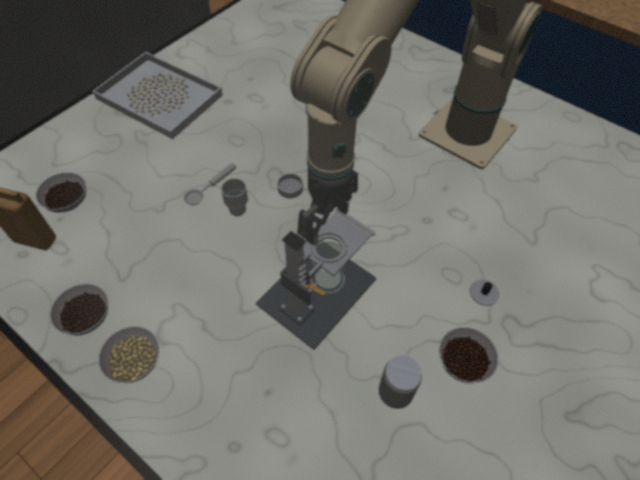

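View pics/side0.png

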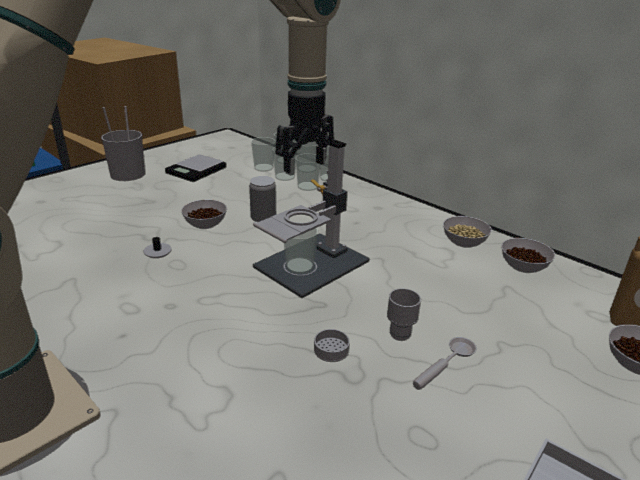

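The scene view shows the stand at about (315,290), dripper (235,190), pan (290,185) and lid (486,290). In the side view the pocket ring is at (302,216), the dripper rim at (404,296), the pan at (331,340) and the knob at (156,242).

```bash
python3 - <<'E'
from h import *
a,b=ld('scene'),ld('side')
def two(n,ps,pb,z):
    P,e=tri(a,ps,b,pb);print(n,'tri',P.round(),round(e,1),'scene@z',onz(a,*ps,z).round()[:2],'side@z',onz(b,*pb,z).round()[:2])
two('drip rim',(234,187),(404,296),90)
two('pan rim',(290,182),(331,337),29)
two('knob top',(488,286),(156,239),39)
two('ring',(330,247),(302,216),144)
two('cap',(294,240),(337,143),286)
two('tin',(402,372),(263,182),110)
for p,q in(((258,303),None),((315,347),(369,259)),((375,278),(254,266))):
    print('base s',onz(a,*p,12).round()[:2], 'side',onz(b,*q,12).round()[:2] if q else '')
print('side 302,294',onz(b,302,294,12).round())
# crop composite
def crop(d,u,v,w,h,s): 
    im=cv2.cvtColor(d['color'],cv2.COLOR_RGB2BGR)[v:v+h,u:u+w]; return cv2.resize(im,None,fx=s,fy=s,interpolation=cv2.INTER_CUBIC)
A=np.hstack([crop(a,225,160,160,200,2.5),crop(b,245,130,160,200,2.5)])
cv2.imwrite('pics/c1.png',A)
E
```

```text
drip rim tri [ 610. -306.   91.] 1.9 scene@z [ 609. -305.] side@z [ 611. -306.]
pan rim tri [ 478. -247.   33.] 0.9 scene@z [ 475. -249.] side@z [ 482. -244.]
knob top tri [434. 287.  37.] 2.3 scene@z [434. 287.] side@z [432. 282.]
ring tri [630.  -8. 141.] 7.3 scene@z [629.  -4.] side@z [627. -16.]
cap tri [734. -10. 283.] 3.8 scene@z [734.  -8.] side@z [729. -18.]
tin tri [743. 253. 105.] 2.9 scene@z [744. 255.] side@z [737. 243.]
base s [773. -87.] side 
base s [774.  74.] side [ 769. -100.]
base s [560.  76.] side [552.  62.]
side 302,294 [555. -93.  12.]
```

View pics/c1.png

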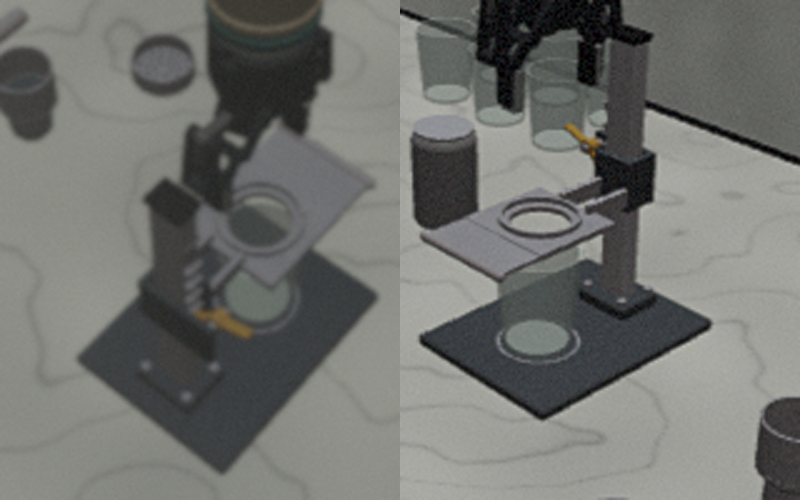

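View pics/wrist0.png

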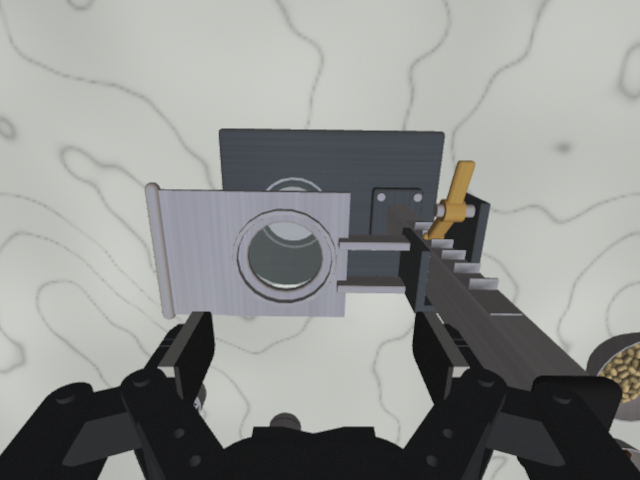

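The wrist view shows the ring at about (286,255), the lip bar from (152,185) to (168,316) and the glass foot at (293,210). The stand is almost aligned with x, and the pawl is on the +y side. I'll work out the stand pose and move back clear while testing a tilt.

```bash
python3 - <<'E'
from h import *
d=ld('wrist')
r=onz(d,286,255,144);p,q=onz(d,153,186,140),onz(d,169,316,140)
print(r,p,q,(p+q)/2,np.linalg.norm(p-q))
e=q-p;print('yaw',np.arctan2(e[0],-e[1]))
a,b=onz(d,220,130,12),onz(d,443,132,12);print('base',a,b,np.linalg.norm(a-b),np.arctan2(b[1]-a[1],b[0]-a[0]))
print('plate edge',np.arctan2(*(onz(d,350,193,141)-onz(d,160,190,141))[[1,0]]))
E
```

```text
[629.58822527  -4.65361141 144.        ] [542.32144881  42.89909147 140.        ] [539.60744577 -55.70264552 140.        ] [540.96444729  -6.40177702 140.        ] 98.63908124643534
yaw -0.027517952987427804
base [557.36519998  74.50565908  12.        ] [775.35426152  72.54616258  12.        ] 217.99786828839473 -0.008988724986932779
plate edge -0.016158866761144138
```

Call:
move_arm --targets "-1 -1 -4 -1 0 0 0; -1 -3 -3 -2 0 0 0; -1 -3 -3 -2 0 0 0; -1 -3 -3 0 0 7 0; -1 0 0 0 0 7 0"

```text
clock: 0.57
eef_pos: [527.6, -91.7, 278.3]
tool_rot: [-3.14, -0.231, 1.571]
force: [-0.2, -1.1, -1.2]
width: 25.6
gripper_force: 0.0
```

Call:
move_arm --targets "-1 0 0 0 0 7 0; -1 0 0 0 0 7 0; -1 0 0 0 0 7 0; -1 0 0 0 0 0 0"

```text
clock: 0.9
eef_pos: [529.7, -96.5, 272.6]
tool_rot: [-3.132, -0.599, 1.554]
force: [-0.8, -1.8, -1.8]
width: -0.1
gripper_force: 0.0
```

```bash
python3 -c "
from h import *
s=read_state();print(s['clock'],s['qpos'].round(2),s['eef_pos'].round(),s['tool_rot'].round(2),s['force'])"
```

```text
0.9 [ 0.56  0.59 -0.15  1.67 -0.49  1.2   0.66] [530. -97. 273.] [-3.13 -0.6   1.55] [-0.76673411 -1.75845734 -1.75869261]
```

Call:
move_arm --targets "-1 0 0 0 0 -7 0; -1 0 0 0 0 -7 0; -1 0 0 0 0 -7 0; -1 0 0 0 0 -7 0; -1 0 0 0 0 -7 0"

```text
clock: 1.32
eef_pos: [532.1, -89.1, 278.0]
tool_rot: [3.139, 0.02, 1.571]
force: [0.3, -0.5, -0.6]
width: -0.1
gripper_force: 0.0
```

Call:
move_arm --targets "-1 4 -0.5 0 0 0 0; -1 4 -0.5 0 0 0 0; -1 4 -0.5 0 0 0 0; -1 4 -0.5 0 0 0 0; -1 3 -1 0 0 0 0"

```text
clock: 1.73
eef_pos: [500.9, 105.5, 274.2]
tool_rot: [3.141, 0.013, 1.575]
force: [0.9, -0.1, -0.0]
width: -0.2
gripper_force: 0.0
```

Call:
move_arm --targets "-1 0 0 0 0 -7 0; -1 0 0 0 0 -7 0; -1 0 0 0 0 -7 0; -1 0 0 0 0 -7 0; -1 0 0 0 0 -7 0"

```text
clock: 2.15
eef_pos: [501.8, 102.7, 275.2]
tool_rot: [3.138, 0.629, 1.572]
force: [0.1, 0.3, -0.7]
width: 0.1
gripper_force: 0.0
```

Call:
move_arm --targets "-1 0 0 0 0 -7 0; -1 0 0 0 0 -7 0; -1 0 0 0 0 -7 0; -1 0 0 0 0 -7 0; -1 0 0 0 0 0 0"

```text
clock: 2.57
eef_pos: [499.5, 105.2, 267.6]
tool_rot: [-3.118, 1.12, 1.602]
force: [-0.8, 1.0, -2.0]
width: 0.0
gripper_force: 0.0
```

```bash
python3 -c "
from h import *
s=read_state();print(s['clock'],s['qpos'].round(2),s['eef_pos'].round(),s['tool_rot'].round(2),s['force'])"
```

```text
2.5667 [-0.91  0.84  0.28  1.64  0.62  1.5  -0.94] [499. 105. 268.] [-3.12  1.12  1.6 ] [-0.76368155  0.9628623  -2.0250536 ]
```

Call:
move_arm --targets "-1 0 0 0 0 -7 0; -1 0 0 0 0 -7 0; -1 0 0 0 0 -7 0; -1 0 0 0 0 -5 0; -1 0 0 0 0 0 0"

```text
clock: 2.98
eef_pos: [500.4, 101.0, 270.6]
tool_rot: [-1.759, 1.564, 2.955]
force: [0.4, 0.7, -0.2]
width: -0.2
gripper_force: 0.0
```

Call:
move_arm --targets "-1 0 0 0 -7 0 0; -1 0 0 0 -7 0 0; -1 0 0 0 -7 0 0; -1 0 0 0 0 0 0"

```text
clock: 3.32
eef_pos: [497.5, 99.7, 275.1]
tool_rot: [-2.708, 1.561, 2.375]
force: [-1.0, 0.4, 0.6]
width: -0.1
gripper_force: 0.0
```

```bash
python3 -c "
from h import *
from scipy.spatial.transform import Rotation as R
s=read_state();print(s['clock'],s['qpos'].round(2),s['eef_pos'].round(),R.from_euler('xyz',s['tool_rot']).as_matrix().round(3),s['force'])"
```

```text
3.3167 [-1.12  1.02  0.35  1.91  0.95  1.45 -1.2 ] [498. 100. 275.] [[-0.007  0.932  0.362]
 [ 0.007  0.363 -0.932]
 [-1.    -0.004 -0.009]] [-0.9849681   0.44645357  0.64467063]
```

Call:
move_arm --targets "-1 0 0 0 -7 0 0; -1 0 0 0 -7 0 0; -1 4 0 0 0 0 0; -1 4 0 0 0 0 0; -1 0 0 0 0 0 0"

```text
clock: 3.73
eef_pos: [500.5, 101.1, 186.9]
tool_rot: [-2.639, 1.559, 2.685]
force: [-0.8, -0.3, -1.3]
width: 0.1
gripper_force: 0.0
```

Call:
move_arm --targets "-1 4 0 0 0 0 0; -1 3.5 0 0 0 0 0; -1 0 0 0 0 0 0; -1 0 0 0 0 0 0"

```text
clock: 4.07
eef_pos: [501.7, 101.2, 121.0]
tool_rot: [2.496, 1.567, 1.535]
force: [0.1, -0.6, 1.3]
width: -0.4
gripper_force: 0.0
```

```bash
cat > st.py <<'E'
from h import *
from scipy.spatial.transform import Rotation as R
import sys
s=read_state();M=R.from_euler('xyz',s['tool_rot']).as_matrix()
print(s['clock'],s['qpos'].round(2),s['eef_pos'].round(1),'\n',M.round(3),s['force'].round(1),s['width'])
if len(sys.argv)>3:
    T=np.array([float(v) for v in sys.argv[1:4]]); print('tool-axis delta cm',(M.T@(T-s['eef_pos'])/10).round(2))
E
python3 st.py 552 -1 113
```

```text
4.0667 [-1.17  1.31  0.29  1.99  1.11  1.25 -1.58] [501.7 101.2 121. ] 
 [[ 0.     0.82   0.573]
 [ 0.004  0.573 -0.82 ]
 [-1.     0.002 -0.003]] [ 0.1 -0.6  1.3] -0.3979735360902937
tool-axis delta cm [ 0.76 -1.73 11.26]
```

Call:
move_arm --targets "-1 0.8 -1.7 1 0 0 0; -1 0 0 3 0 0 0; -1 0 0 3 0 0 0; -1 0 0 2.5 0 0 0; -1 0 0 1.8 0 0 0"

```text
clock: 4.48
eef_pos: [553.6, -2.8, 116.3]
tool_rot: [1.736, 1.564, 0.774]
force: [-0.4, -0.1, 0.5]
width: 0.2
gripper_force: 0.0
```

```bash
python3 st.py 552 -1 113; python3 - <<'E'
from h import *
a,b=cam('scene'),cam('side')
def crop(d,u,v,w,h,s): 
    im=cv2.cvtColor(d['color'],cv2.COLOR_RGB2BGR)[v:v+h,u:u+w]; return cv2.resize(im,None,fx=s,fy=s,interpolation=cv2.INTER_CUBIC)
cv2.imwrite('pics/c2.png',np.hstack([crop(a,245,180,160,200,2.5),crop(b,225,130,160,200,2.5)]))
E
```

```text
4.4833 [-1.03  1.37  0.4   2.08  1.33  1.11 -1.74] [553.6  -2.8 116.3] 
 [[ 0.005  0.821  0.571]
 [ 0.005  0.571 -0.821]
 [-1.     0.007 -0.001]] [-0.4 -0.1  0.5] 0.17340572529955972
tool-axis delta cm [ 0.33 -0.03 -0.24]
```

View pics/c2.png

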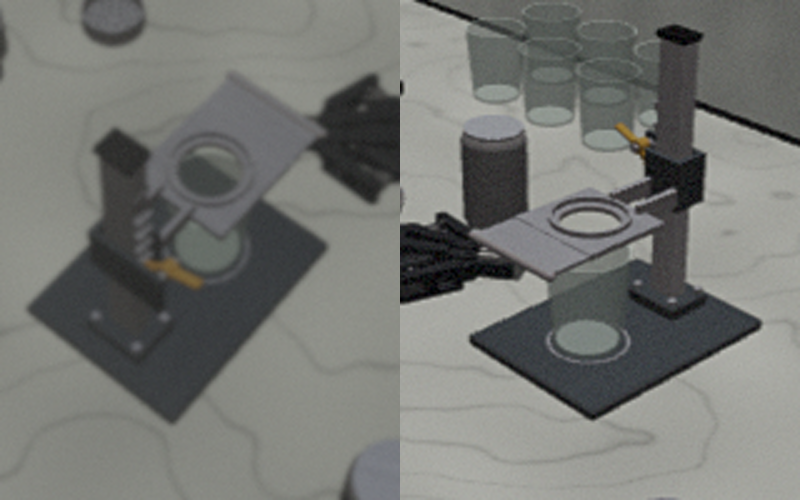

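The shut fingers sit under the lip and clear of the glass. I'll lift slowly.

Call:
move_arm --targets "-1 -0.4 0 0 0 0 0; -1 -0.4 0 0 0 0 0; -1 -0.4 0 0 0 0 0; -1 -0.4 0 0 0 0 0; -1 0 0 0 0 0 0"

```text
clock: 5.0
eef_pos: [551.6, 0.3, 126.2]
tool_rot: [2.979, 1.564, 2.021]
force: [-3.8, 2.4, -4.1]
width: 0.1
gripper_force: 0.0
```

Call:
move_arm --targets "-1 -0.4 0 0 0 0 0; -1 -0.4 0 0 0 0 0; -1 -0.3 0 0 0 0 0; -1 0 0 0 0 0 0; -1 0 0 0 0 0 0"

```text
clock: 5.42
eef_pos: [551.6, -1.1, 137.4]
tool_rot: [3.08, 1.567, 2.12]
force: [-3.5, 2.2, -5.3]
width: -0.2
gripper_force: 0.0
```

```bash
cat > lip.py <<'E'
from h import *
# lip bar height from side view: track ring/lip by reporting crop; saves image
a,b=cam('scene'),cam('side')
def crop(d,u,v,w,h,s): 
    im=cv2.cvtColor(d['color'],cv2.COLOR_RGB2BGR)[v:v+h,u:u+w]; return cv2.resize(im,None,fx=s,fy=s,interpolation=cv2.INTER_CUBIC)
cv2.imwrite('pics/c3.png',np.hstack([crop(a,245,180,160,200,2.5),crop(b,225,130,160,200,2.5)]))
E
python3 st.py 553 -2 152
```

```text
5.4167 [-1.04  1.33  0.41  2.11  1.34  1.11 -1.72] [551.6  -1.1 137.4] 
 [[-0.002  0.819  0.574]
 [ 0.003  0.574 -0.819]
 [-1.     0.    -0.004]] [-3.5  2.2 -5.3] -0.16583001088096747
tool-axis delta cm [-1.46  0.06  0.15]
```

```bash
cp /tmp/side.npz /tmp/side_ref.npz; cat > hh.py <<'E'
from h import *
# ref taken at holder=20mm; patch = ring + plate + black slider in side view
a=dict(np.load('/tmp/side_ref.npz'));b=cam('side')
g=lambda d:cv2.cvtColor(d['color'],cv2.COLOR_RGB2GRAY)
for (u,v,w,h),P in (((315,180,42,40),(705,-5,160)),((280,205,52,26),(630,-5,144))):
    t=g(a)[v:v+h,u:u+w]; S=g(b)[v-45:v+h+10,u-8:u+w+8]
    m=cv2.matchTemplate(S,t,cv2.TM_CCOEFF_NORMED);_,q,_,l=cv2.minMaxLoc(m)
    y=l[1]
    if 0<y<m.shape[0]-1:
        c=m[y-1:y+2,l[0]];y+=.5*(c[0]-c[2])/(c[0]-2*c[1]+c[2])
    dv=y-45
    k=(proj(b,np.array(P)+[0,0,20])-proj(b,P))[1]/20
    print('holder',20+dv/k,'score',q,'dx',l[0]-8)
E
python3 hh.py
```

```text
holder 38.06374230261026 score 0.9089691638946533 dx 0
holder 38.93159916269542 score 0.9518017768859863 dx 0
```

Call:
move_arm --targets "-1 -0.4 0 0 0 0 0; -1 -0.4 0 0 0 0 0; -1 -0.4 0 0 0 0 0; -1 0 0 0 0 0 0; -1 0 0 0 0 0 0"

```text
clock: 5.88
eef_pos: [552.2, -1.7, 150.5]
tool_rot: [2.575, 1.568, 1.615]
force: [0.9, -0.2, -4.4]
width: 0.3
gripper_force: 0.0
```

```bash
python3 st.py 553 -2 152;python3 hh.py
```

```text
5.8833 [-1.04  1.3   0.42  2.12  1.35  1.12 -1.71] [552.2  -1.7 150.5] 
 [[-0.     0.819  0.573]
 [ 0.002  0.573 -0.819]
 [-1.     0.001 -0.002]] [ 0.9 -0.2 -4.4] 0.3160859662807746
tool-axis delta cm [-0.15  0.05  0.07]
holder 52.12763506078967 score 0.8687790632247925 dx 1
holder 52.206083028414454 score 0.9253520965576172 dx 0
```

Holder at about 52 mm, past 46 and well short of 65. I'll let it down.

Call:
move_arm --targets "-1 0.4 0 0 0 0 0; -1 0.4 0 0 0 0 0; -1 0.4 0 0 0 0 0; -1 0.4 0 0 0 0 0; -1 0.4 0 0 0 0 0"

```text
clock: 6.35
eef_pos: [552.0, -1.5, 130.0]
tool_rot: [2.663, 1.57, 1.704]
force: [0.1, 0.7, -0.6]
width: -0.2
gripper_force: 0.0
```

Call:
move_arm --targets "-1 0.5 0 0 0 0 0; -1 0.5 0 0 0 0 0; -1 0 0 0 0 0 0"

```text
clock: 6.6
eef_pos: [551.8, -1.1, 118.3]
tool_rot: [-3.03, 1.567, 2.294]
force: [-0.4, 0.6, 0.0]
width: -0.2
gripper_force: 0.0
```

```bash
python3 st.py 553 -2 152;python3 hh.py
```

```text
6.6 [-1.03  1.36  0.4   2.09  1.33  1.11 -1.74] [551.8  -1.1 118.3] 
 [[-0.003  0.819  0.574]
 [ 0.003  0.574 -0.819]
 [-1.    -0.    -0.004]] [-0.4  0.6  0. ] -0.18176173026817932
tool-axis delta cm [-3.37  0.05  0.13]
holder 39.165804860236435 score 0.9102110862731934 dx 0
holder 39.68433582681396 score 0.9688150882720947 dx 0
```

The holder is hanging in the third notch. I'll retreat and bring the tool upright.

Call:
move_arm --targets "-1 0 0 -3 0 0 0; -1 0 0 -4 0 0 0; -1 0 0 -4 0 0 0; -1 -2 0 -1 0 0 0; -1 -4 0 0 0 0 0"

```text
clock: 7.07
eef_pos: [482.1, 101.6, 175.6]
tool_rot: [-2.796, 1.561, 2.535]
force: [1.6, 1.4, 0.8]
width: -0.0
gripper_force: 0.0
```

Call:
move_arm --targets "-1 -4 0 0 0 0 0; -1 -4 0 0 0 0 0; -1 -4 0 0 7 0 0; -1 0 0 0 7 0 0; -1 0 0 0 7 0 0"

```text
clock: 7.48
eef_pos: [482.4, 97.1, 302.3]
tool_rot: [2.952, 1.563, 1.62]
force: [0.2, 0.3, 0.0]
width: 0.1
gripper_force: 0.0
```

Call:
move_arm --targets "-1 0 0 0 7 0 0; -1 0 0 0 7 0 0; -1 0 0 0 0 7 0; -1 0 0 0 0 7 0; -1 0 0 0 0 7 0"

```text
clock: 7.9
eef_pos: [483.4, 96.8, 298.2]
tool_rot: [-3.131, 1.199, 1.581]
force: [0.3, 0.2, 0.3]
width: 0.2
gripper_force: 0.0
```

Call:
move_arm --targets "-1 0 0 0 0 7 0; -1 0 0 0 0 7 0; -1 0 0 0 0 7 0; -1 0 0 0 0 7 0; -1 0 0 0 0 7 0"

```text
clock: 8.32
eef_pos: [483.0, 96.7, 300.6]
tool_rot: [-3.141, 0.584, 1.572]
force: [-0.7, -0.1, -0.7]
width: -0.2
gripper_force: 0.0
```

Call:
move_arm --targets "0 0 0 0 0 7 0; 1 0 0 0 0 7 0; 1 0 0 0 0 7 0; 1 0 0 0 0 7 0; 1 0 0 0 0 5 0"

```text
clock: 8.73
eef_pos: [483.0, 94.4, 301.2]
tool_rot: [3.141, 0.009, 1.567]
force: [-0.4, 0.1, -0.1]
width: 60.7
gripper_force: 0.0
```

```bash
python3 st.py 610 -306 200;python3 hh.py
```

```text
8.7333 [-0.34  0.32  0.11  1.85 -0.03  0.97 -0.22] [483.   94.4 301.2] 
 [[ 0.003  1.     0.   ]
 [ 1.    -0.003 -0.009]
 [-0.009  0.    -1.   ]] [-0.4  0.1 -0.1] 60.73228165871434
tool-axis delta cm [-39.9   12.83  10.49]
holder 39.16649139810205 score 0.9102144837379456 dx 0
holder 39.68766717515044 score 0.9686645269393921 dx 0
```

Call:
move_arm --targets "1 -1.9 2.9 -0.6 0 0 0; 1 -2 3 -0.6 0 0 0; 1 -2 3 -0.6 0 0 0; 1 -2 3 -0.6 0 0 0; 1 -2 2.8 -0.5 0 0 0"

```text
clock: 9.2
eef_pos: [630.9, -2.8, 329.9]
tool_rot: [-3.138, 0.016, 1.571]
force: [-0.2, 0.8, -0.1]
width: 85.4
gripper_force: 0.0
```

Call:
move_arm --targets "1 0 0 0 0 0 0; 1 0 0 0 0 0 0"

```text
clock: 9.37
eef_pos: [630.4, -3.6, 328.8]
tool_rot: [-3.137, 0.016, 1.568]
force: [0.5, 0.9, 0.7]
width: 85.2
gripper_force: 0.0
```

```bash
python3 st.py 610 -306 256; python3 -c "
from h import *
cam('wrist','w_pocket.png')"
```

```text
9.3667 [-0.13  0.52  0.14  1.44 -0.06  1.19  0.01] [630.4  -3.6 328.8] 
 [[ 0.003  1.    -0.005]
 [ 1.    -0.003 -0.016]
 [-0.016 -0.004 -1.   ]] [0.5 0.9 0.7] 85.22421577579405
tool-axis delta cm [-30.12  -1.92   7.77]
```

View pics/w_pocket.png

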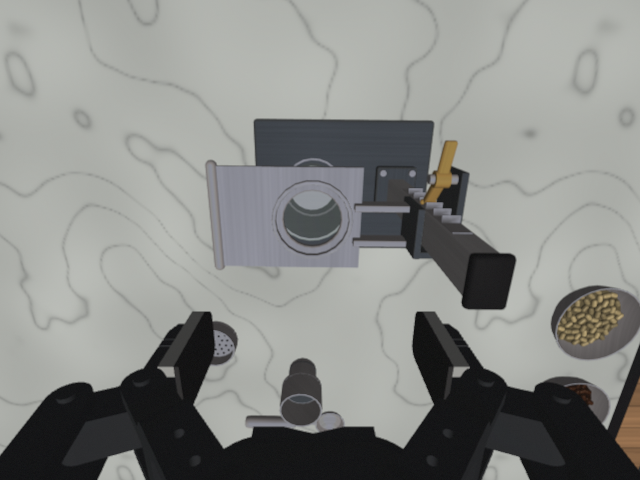

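```bash
python3 - <<'E'
from h import *
d=ld('wrist')
g=cv2.cvtColor(d['color'],cv2.COLOR_RGB2GRAY)
P=[onz(d,*p,164) for p in((273.5,217),(355,217),(314.5,180),(314.5,254.5))]
print((P[0]+P[1])/2,(P[2]+P[3])/2,np.linalg.norm(P[0]-P[1]),np.linalg.norm(P[2]-P[3]))
p,q=onz(d,211,163,160),onz(d,220,269,160);print((p+q)/2,np.linalg.norm(p-q))
print(onz(d,302,406,90))
E
```

```text
[629.90946496  -5.03639904 164.        ] [630.14911049  -6.59348114 164.        ] 73.42203433884976 69.88119109857142
[539.73394238  -7.75504254 160.        ] 100.75281645842715
[ 612.18287822 -298.69397174   90.        ]
```

Call:
move_arm --targets "1 -4 -0.3 0 0 0.9 0; 1 -4 -0.3 0 0 0 0; 1 -4 -0.3 0 0 0 0; 1 -4 -0.3 0 0 0 0; 1 -3.7 -0.3 1.5 0 0 0"

```text
clock: 9.83
eef_pos: [615.5, -199.9, 317.9]
tool_rot: [3.14, -0.0, 1.572]
force: [1.0, 0.0, 0.5]
width: 85.2
gripper_force: 0.0
```

Call:
move_arm --targets "1 -3.7 -0.2 1.5 0 0 0; 1 -3.7 -0.2 2.0 0 0 0; 1 -3 0 2.2 0 0 0; 1 0 0 0 0 0 0; 1 0 0 0 0 0 0"

```text
clock: 10.25
eef_pos: [609.0, -302.6, 256.1]
tool_rot: [-3.134, -0.003, 1.568]
force: [0.9, 0.3, 0.6]
width: 85.7
gripper_force: 0.0
```

```bash
python3 st.py 610 -306 256; python3 -c "
from h import *
cam('wrist','w_drip.png')"
```

```text
10.25 [ 0.34  0.66  0.15  1.39 -0.1   1.11  0.5 ] [ 609.  -302.6  256.1] 
 [[ 0.002  1.    -0.007]
 [ 1.    -0.002  0.003]
 [ 0.003 -0.007 -1.   ]] [0.9 0.3 0.6] 85.65261679632445
tool-axis delta cm [-0.34  0.1   0.01]
```

View pics/w_drip.png

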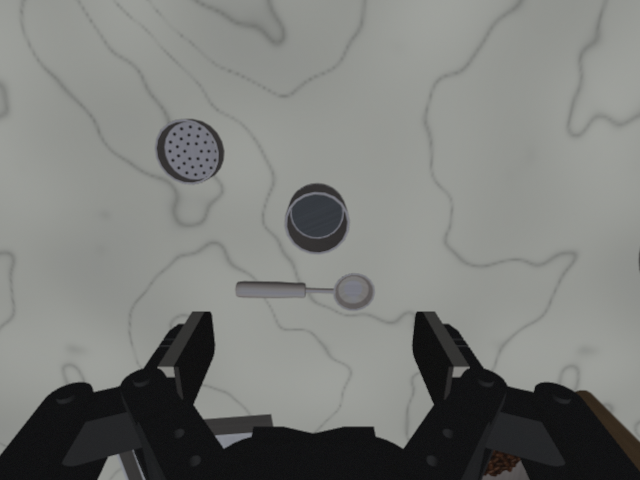

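The dripper's rim ellipse spans rows 193–253 and columns 286–348, so its centre is at about (317,223). The pan's rim is at about (190,150), and the spoon lies clear.

```bash
python3 - <<'E'
from h import *
d=ld('wrist');s=read_state()
P=[onz(d,*p,90) for p in((285.5,223),(348.5,223),(317,192.5),(317,253))]
print((P[0]+P[1])/2,(P[2]+P[3])/2,np.linalg.norm(P[0]-P[1]),np.linalg.norm(P[2]-P[3]),s['eef_pos'])
P=[onz(d,*p,29) for p in((157,150),(222,150),(190,119),(190,182))]
print('pan',(P[0]+P[1])/2,(P[2]+P[3])/2,np.linalg.norm(P[0]-P[1]),np.linalg.norm(P[2]-P[3]))
E
python3 st.py 612.3 -305 52
```

```text
[ 610.48405869 -306.79962545   90.        ] [ 610.50256889 -307.39571574   90.        ] 57.3351896438195 57.256303750121255 [ 610.69645427 -300.63139726  257.53698466]
pan [ 480.4635877  -246.79180516   29.        ] [ 480.83361873 -248.17713356   29.        ] 66.5339770234914 63.004462431638295
10.3 [ 0.34  0.66  0.15  1.39 -0.1   1.11  0.5 ] [ 610.7 -300.6  257.5] 
 [[-0.001  1.    -0.004]
 [ 1.     0.001  0.004]
 [ 0.004 -0.004 -1.   ]] [ 0.6 -0.1  0.8] 85.28055795313463
tool-axis delta cm [-0.52  0.24 20.55]
```

Call:
move_arm --targets "1 -0.5 0.1 3.5 0 0 0; 1 0 0 4 0 0 0; 1 0 0 4 0 0 0; 1 0 0 4 0 0 0; 1 0 0 3 0 0 0"

```text
clock: 10.72
eef_pos: [612.2, -302.8, 71.5]
tool_rot: [-3.139, -0.004, 1.575]
force: [0.1, -0.0, 0.3]
width: 85.3
gripper_force: 0.0
```

Call:
move_arm --targets "1 0 0 2 0 0 0; 1 0 0 0 0 0 0; 1 0 0 0 0 0 0"

```text
clock: 10.97
eef_pos: [612.7, -304.4, 53.6]
tool_rot: [-3.139, -0.003, 1.574]
force: [0.2, -0.0, 1.4]
width: 85.2
gripper_force: 0.0
```

```bash
python3 st.py 610.5 -307 52
```

```text
10.9667 [ 0.36  0.89  0.11  1.54 -0.13  0.73  0.53] [ 612.7 -304.4   53.6] 
 [[-0.003  1.    -0.002]
 [ 1.     0.003  0.003]
 [ 0.003 -0.002 -1.   ]] [ 0.2 -0.   1.4] 85.19314939944913
tool-axis delta cm [-0.26 -0.22  0.16]
```

Call:
move_arm --targets "1 -0.2 -0.2 0.1 0 0 0; 1 0 0 0 0 0 0; -1 0 0 0 0 0 0; -1 0 0 0 0 0 0; -1 0 0 0 0 0 0"

```text
clock: 11.38
eef_pos: [610.9, -309.8, 54.4]
tool_rot: [3.141, -0.001, 1.571]
force: [-1.1, 0.6, 7.6]
width: 59.2
gripper_force: 63.6
```

Call:
move_arm --targets "-1 0 0 0 0 0 0; -1 0 0 0 0 0 0; -1 0 0 -1.5 0 0 0; -1 0 0 -4 0 0 0; -1 0 0 -4 0 0 0"

```text
clock: 11.8
eef_pos: [608.4, -308.5, 146.6]
tool_rot: [-3.135, -0.004, 1.571]
force: [1.6, 0.1, -1.2]
width: 59.6
gripper_force: 65.1
```

Call:
move_arm --targets "-1 0 0 -4 0 0 0; -1 0 0 -4 0 0 0; -1 0 0 -3 0 0 0; -1 0 0 0 0 0 0; -1 0 0 0 0 0 0"

```text
clock: 12.22
eef_pos: [611.2, -310.2, 260.0]
tool_rot: [3.139, 0.0, 1.571]
force: [-0.3, -0.0, -1.8]
width: 59.2
gripper_force: 65.2
```

```bash
python3 st.py 630 -5.8 255; python3 -c "
from h import *
cam('wrist','w_held.png')"
```

```text
12.2167 [ 0.35  0.66  0.15  1.38 -0.1   1.11  0.51] [ 611.2 -310.2  260. ] 
 [[ 0.     1.     0.002]
 [ 1.    -0.    -0.   ]
 [-0.     0.002 -1.   ]] [-0.3 -0.  -1.8] 59.171460615106625
tool-axis delta cm [30.44  1.88  0.49]
```

View pics/w_held.png

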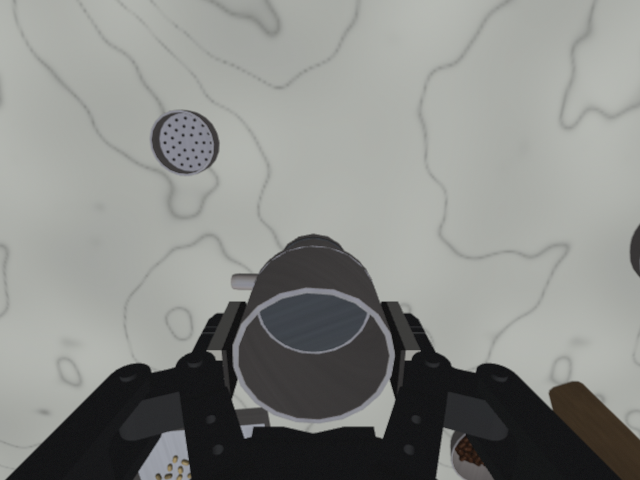

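The dripper is held upright, with its rim ellipse centred at about (313,354).

```bash
python3 - <<'E'
from h import *
d=ld('wrist');s=read_state();z=s['eef_pos'][2]+36
P=[onz(d,*p,z) for p in((232.5,354),(393.5,354),(313,287.5),(313,420.5))]
print((P[0]+P[1])/2,(P[2]+P[3])/2,np.linalg.norm(P[0]-P[1]),np.linalg.norm(P[2]-P[3]),s['eef_pos'])
K,R,t=KRt(d);print('cam',-R.T@t)
E
```

```text
[ 610.20348349 -306.47309546  293.60869685] [ 610.1787152  -308.63781938  293.60869685] 58.953575749477245 58.39752799037199 [ 609.9943678  -309.45512842  257.60869685]
cam [ 609.95238747 -224.95348786  401.67265083]
```

Call:
move_arm --targets "-1 3 0.2 0 0 0 0; -1 3.9 0.2 0 0 0 0; -1 3.9 0.2 0 0 0 0; -1 3.9 0.3 0 0 0 0; -1 3.9 0.3 0 0 0 0"

```text
clock: 12.68
eef_pos: [620.6, -121.5, 255.1]
tool_rot: [-3.135, -0.003, 1.57]
force: [0.9, 0.8, -0.8]
width: 59.2
gripper_force: 65.2
```

Call:
move_arm --targets "-1 3.9 0.3 0 0 0 0; -1 3.9 0.3 0 0 0 0; -1 3.8 0.2 0 0 0 0; -1 0 0 0 0 0 0; -1 0 0 0 0 0 0"

```text
clock: 13.1
eef_pos: [628.9, -3.2, 255.3]
tool_rot: [-3.135, -0.003, 1.577]
force: [0.1, -1.6, -0.7]
width: 59.0
gripper_force: 65.2
```

```bash
python3 st.py 630 -6.8 255; python3 - <<'E'
from h import *
b=cam('side'); w=cam('wrist'); a=cam('scene')
s=read_state();print(s['eef_pos'])
crop=lambda d,u,v,W,H,k:cv2.resize(cv2.cvtColor(d['color'],cv2.COLOR_RGB2BGR)[v:v+H,u:u+W],None,fx=k,fy=k,interpolation=cv2.INTER_CUBIC)
cv2.imwrite('pics/h1.png',np.hstack([crop(b,245,110,140,200,2.5),crop(w,180,180,280,250,2)[:500,:450]]))
E
```

```text
13.1 [-0.12  0.58  0.14  1.55 -0.09  1.03  0.05] [628.9  -3.2 255.3] 
 [[-0.007  1.    -0.007]
 [ 1.     0.007  0.003]
 [ 0.003 -0.006 -1.   ]] [ 0.1 -1.6 -0.7] 59.04503828681374
tool-axis delta cm [-0.36  0.11  0.03]
[629.39334245  -9.61853656 256.45649504]
```

View pics/h1.png

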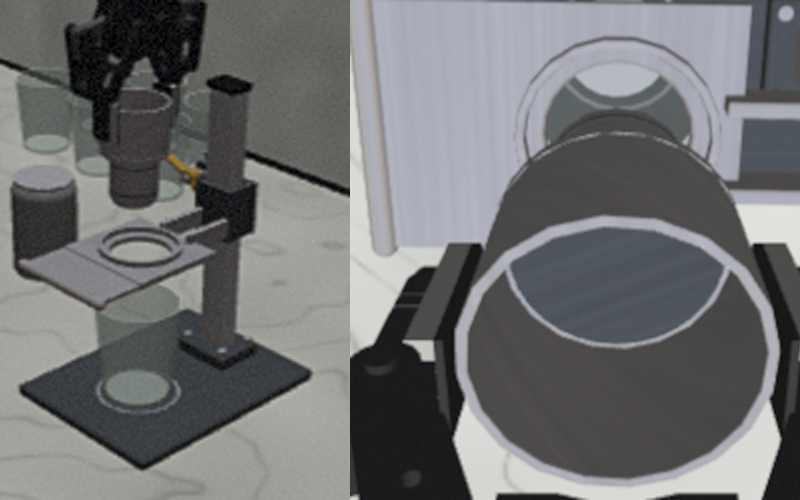

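```bash
python3 - <<'E'
from h import *
d=ld('wrist')
E=[]
for i in range(8): cam('wrist'); E.append(read_state()['eef_pos'])
E=np.array(E);print(E.round(1),E.mean(0));z=E.mean(0)[2]+36
P=[onz(d,*p,z) for p in((232.5,355.5),(394,355.5),(313.2,287.5),(313.2,423.5))]
print('drip',(P[0]+P[1])/2,(P[2]+P[3])/2,np.linalg.norm(P[0]-P[1]),np.linalg.norm(P[2]-P[3]))
P=[onz(d,*p,164) for p in((263,238),(369,238),(316,198.5))]
print('ring',(P[0]+P[1])/2,P[2]-[0,37,0],np.linalg.norm(P[0]-P[1]))
E
```

```text
[[629.6  -9.9 256.8]
 [629.8  -9.9 257.1]
 [629.9  -9.6 257.3]
 [630.   -9.3 257.5]
 [630.1  -8.9 257.6]
 [630.2  -8.6 257.7]
 [630.2  -8.3 257.7]
 [630.2  -8.1 257.8]] [630.00880281  -9.07292777 257.42478621]
drip [ 6.28340116e+02 -5.38567650e-01  2.93424786e+02] [628.37054309  -2.7134494  293.42478621] 56.978963907841305 57.581298191925136
ring [ 6.29598636e+02 -4.89079061e-01  1.64000000e+02] [629.49901407  -9.38932175 164.        ] 74.21663109404702
```

```bash
python3 - <<'E'
from h import *
d=cam('wrist');s=read_state();print(s['eef_pos'])
g=cv2.cvtColor(d['color'],cv2.COLOR_RGB2GRAY).astype(int)
print('c316 190-216',g[190:216,316]);print('c313 280-300',g[280:300,313]);print('410-432',g[410:432,313])
print('r355 225-245',g[355,225:245]);print('383-402',g[355,383:402])
print('r230 255-275',g[230,255:280]);print('r230 355-378',g[230,352:378])
K,R,t=KRt(d);print(-R.T@t)
E
```

```text
[630.24423452  -7.93934643 257.78007569]
c316 190-216 [172 172 172 172 173 125  82 152 179 183 181 175 173 173 173 173 172 162
 167 180 185 185 186 186 184 185]
c313 280-300 [ 73  74  73  73  72  73  72  86 148 171 174 175 175 142  98  84  83  84
  86  86]
410-432 [ 73  74  74  73  73  74  74  74  88 147 172 173 172 203 217 217 217 217
 217 217 217 217]
r355 225-245 [ 66  55  24  25  25  26  25 110 170 177 177 178 174 145  80  75  75  75
  74  74]
383-402 [ 70  72  73  71  72  89 140 176 178 178 178 149  53  24  25  24  24  46
  64]
r230 255-275 [177 176 176 179 180 179 171 156 160 175 175 172 158 155 173 173 175 179
 179 176 170 155 130 100  95]
r230 355-378 [173 171 159 152 176 176 177 164 156 179 177 165 125  70 116 166 175 173
 174 173 173 173 173 174 173 174]
[629.69171023  76.83396185 399.64074501]
```

```bash
python3 - <<'E'
from h import *
g=cv2.imread('pics/w_pocket.png',0).astype(int)
print('c314 174-196',g[174:196,314]);print('c314 240-262',g[240:262,314]);print('r217 268-290',g[217,268:290]);print('r217 340-362',g[217,340:362])
# extrinsics model: camera rel. to tool from current reading, apply to pocket-look pose
from scipy.spatial.transform import Rotation as Ro
d=ld('wrist');s=read_state();print(s['eef_pos'],s['tool_rot'])
M=Ro.from_euler('xyz',s['tool_rot']).as_matrix();K,R,t=KRt(d)
print('cam in tool',(M.T@((-R.T@t)-s['eef_pos'])).round(1),'R cam<-tool',(R@M).round(3))
E
```

```text
c314 174-196 [137 137 137 137 137 134 102 106 135 145 140 136 137 136 136 134 132 142
 149 150 150 149]
c314 240-262 [103  70  68  67  62  63  96 122 133 136 135 136 133  96  60 109 136 140
 138 135 135 135]
r217 268-290 [141 141 142 138 129 139 137 121 117 141 139 138 140 140 127  98  75  77
  77  77  77  77]
r217 340-362 [ 80 104 131 139 137 138 138 129 113 130 140 137 133 138 139 139 139 137
 137 137 125  90]
[630.24423452  -7.93934643 257.78007569] [-3.13974053e+00 -1.70920824e-03  1.57036558e+00]
cam in tool [  85.    -0.9 -141.7] R cam<-tool [[-0.001  1.    -0.   ]
 [-0.944 -0.001 -0.329]
 [-0.329  0.     0.944]]
```

```bash
python3 - <<'E'
from h import *
d=ld('wrist');K,R,t=KRt(d);C=-R.T@t;print('cam',C)
s=read_state();z=s['eef_pos'][2]+36
o=lambda u,v,z:onz(d,u,v,z)-C
A=[o(231.8,355.2,z),o(394.4,355.2,z),o(313.1,287.4,z),o(313.1,422.7,z)]
print('drip',(A[0]+A[1])/2,(A[2]+A[3])/2,A[1][0]-A[0][0],A[2][1]-A[3][1])
print('ring x',o(313.7,230,164),'top y',o(314,196.8,164)-[0,37,0])
# pocket look: camera with same orientation, height 328.8+141.7
C2=C.copy();
def o2(u,v,z):
    r=R.T@np.linalg.inv(K)@np.array([u,v,1.]);return r*(z-(328.8+141.7))/r[2]
P=[o2(272,217.7,164),o2(352,217.7,164),o2(312,181.7,164),o2(312,254,164)]
print('pocket',(P[0]+P[1])/2,(P[2]+P[3])/2,P[1][0]-P[0][0],P[2][1]-P[3][1])
E
```

```text
cam [629.69171023  76.83396185 399.64074501]
drip [  -0.26516159  -80.04685922 -105.86066932] [  -0.25597578  -82.1634003  -105.86066932] 58.317299423594704 58.16830695189899
ring x [-2.16959989e-02 -7.35250427e+01 -2.35640745e+02] top y [ 1.96379360e-01 -8.69182228e+01 -2.35640745e+02]
pocket [  -1.55915069  -84.02887636 -306.5       ] [  -1.5558758  -85.3426214 -306.5      ] 72.08677024677573 67.50716362775097
```

Call:
move_arm --targets "-1 -0.25 0 1 0 0 0; -1 0 0 2 0 0 0; -1 0 0 0 0 0 0; -1 0 0 0 0 0 0"

```text
clock: 14.03
eef_pos: [629.1, -10.1, 226.4]
tool_rot: [-3.136, -0.002, 1.571]
force: [1.0, 0.3, -1.3]
width: 59.0
gripper_force: 65.2
```

```bash
python3 - <<'E'
from h import *
d=cam('wrist','w_low.png');s=read_state();print(s['eef_pos'],s['tool_rot'])
g=cv2.cvtColor(d['color'],cv2.COLOR_RGB2GRAY).astype(int)
for r in (150,): print(r,g[r,230:400])
print('c315 170-240',g[165:245,315]);print('c313 280-300',g[280:300,313]);print('410-432',g[410:432,313])
cv2.imwrite('pics/w_low2.png',cv2.resize(cv2.cvtColor(d['color'],cv2.COLOR_RGB2BGR)[120:440,180:460],None,fx=1.8,fy=1.8))
E
```

```text
[630.01446076 -10.09771548 227.43268256] [-3.13874432e+00 -1.62369212e-03  1.57090185e+00]
150 [220 221 221 221 221 221 221 221 221 196 110  79  83  87  87  87  87  87
  87  87  87  87  86  87  87  87  87  86  87  86  87  88  87  87  87  87
  87  88  89  88  88  88  88  88  88  88  87  88  88  88  88  88  88  87
  88  88  89  88  88  88  88  89  88  88  88  89  89  88  89  89  88  89
  88  89  88  89  88  89  89  88  89  89  88  88  88  88  88  89  88  88
  89  87  89  88  87  87  88  88  88  88  88  88  88  88  88  88  87  87
  88  87  88  87  87  87  87  86  87  87  87  86  86  86  86  87  86  87
  87  87  86  87  87  86  86  86  86  86  85  86  86  85  86  86  86  86
  85  85  86  85  86  84  84  84  84  84  84  84  85  85  84  85  84  85
  85  85  85  84  84  84  83  83]
c315 170-240 [ 89  91  89 145 174 166 120  89  89  91  93  93 106 160 180 179 163 112
 121 164 177 177 177 176 177 177 177 177 177 177 176 176 177 177 176 175
 176 136  87 119 168 184 188 187 181 176 176 176 176 176 172 164 181 190
 191 191 191 192 192 192 192 191 191 191 190 191 191 170 123  82  74  74
  59  72  77  75  75  75  74  74]
c313 280-300 [ 76  75  76  74  74  75  74  87 151 178 179 180 180 146 101  86  86  86
  88  89]
410-432 [ 75  76  76  75  75  76  76  76  90 146 175 179 177 207 220 221 221 221
 221 221 221 221]
```

View pics/w_low2.png

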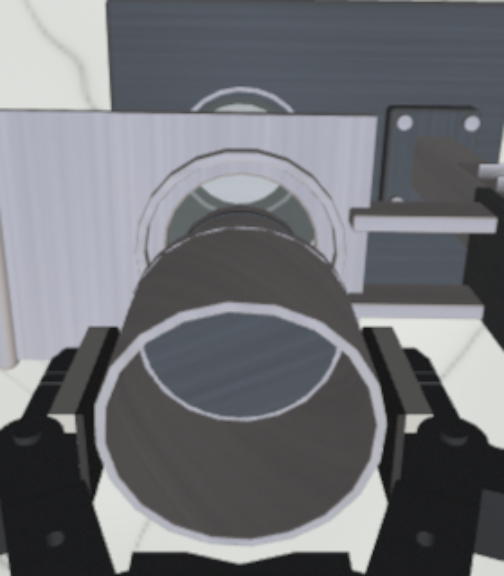

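The neck is just above and nearly concentric with the hole. The ring's outer edge is at row 204.8, the plate edge at row 183 and the dripper rim centre at (313,355).

```bash
python3 - <<'E'
from h import *
d=ld('wrist');K,R,t=KRt(d);C=-R.T@t;print('cam',C)
k=1.027
def o(u,v,dz):
    r=R.T@np.linalg.inv(K)@np.array([u,v,1.]);return r*dz/r[2]
dz=-105.9*60/58.3
print('drip',((o(313.1,287.4,dz)+o(313.1,422.7,dz))/2).round(1))
for zc in (C[2],C[2]+3,C[2]-3):
  print('ring top',(o(315,204.8,(164-zc)*k)-[0,37,0]).round(1),'plate',(o(315,183,(158-zc)*k)-[0,48,0]).round(1), (o(315,204.8,(164-zc))-[0,37,0]).round(1))
E
```

```text
cam [628.96695131  74.84040249 368.21664179]
drip [  -0.6  -84.6 -109. ]
ring top [ 1.000e-01 -8.640e+01 -2.097e+02] plate [ 1.000e-01 -8.510e+01 -2.159e+02] [ 1.000e-01 -8.510e+01 -2.042e+02]
ring top [ 1.000e-01 -8.710e+01 -2.128e+02] plate [ 1.00e-01 -8.57e+01 -2.19e+02] [ 1.000e-01 -8.580e+01 -2.072e+02]
ring top [ 1.000e-01 -8.570e+01 -2.066e+02] plate [ 1.000e-01 -8.460e+01 -2.128e+02] [ 1.000e-01 -8.440e+01 -2.012e+02]
```

Call:
move_arm --targets "-1 -0.12 0.05 1 0 0 0; -1 0 0 1.5 0 0 0; -1 0 0 1.5 0 0 0; -1 0 0 1 0 0 0; -1 0 0 0 0 0 0"

```text
clock: 14.5
eef_pos: [629.2, -11.1, 175.5]
tool_rot: [-3.136, -0.002, 1.571]
force: [-1.0, -0.0, -1.7]
width: 59.1
gripper_force: 65.2
```

Call:
move_arm --targets "-1 0 0 0.3 0 0 0; -1 0 0 0.3 0 0 0; -1 0 0 0.2 0 0 0; -1 0 0 0 0 0 0"

```text
clock: 14.83
eef_pos: [630.7, -11.2, 169.9]
tool_rot: [-3.14, -0.002, 1.571]
force: [0.2, 1.1, -1.9]
width: 59.3
gripper_force: 65.2
```

```bash
python3 st.py; python3 hh.py
```

```text
14.8333 [-0.1   0.67  0.13  1.64 -0.11  0.84  0.07] [630.7 -11.2 169.9] 
 [[-0.     1.    -0.002]
 [ 1.     0.     0.002]
 [ 0.002 -0.002 -1.   ]] [ 0.2  1.1 -1.9] 59.318040315295924
holder 39.10392240604786 score 0.8016622066497803 dx 0
holder 39.574197749311764 score 0.4388204514980316 dx 0
```

No contact yet, and the cup is already inside the rim's height. I'll go on down slowly.

Call:
move_arm --targets "-1 0 0 0.15 0 0 0; -1 0 0 0.15 0 0 0; -1 0 0 0 0 0 0"

```text
clock: 15.13
eef_pos: [630.9, -11.2, 166.9]
tool_rot: [-3.14, -0.002, 1.571]
force: [0.0, 0.1, -1.8]
width: 59.6
gripper_force: 65.3
```

Call:
move_arm --targets "-1 0 0 0.15 0 0 0; -1 0 0 0.15 0 0 0; -1 0 0 0 0 0 0"

```text
clock: 15.38
eef_pos: [630.9, -11.1, 166.2]
tool_rot: [-3.141, -0.002, 1.571]
force: [-5.1, 1.5, 14.0]
width: 59.0
gripper_force: 66.5
```

Call:
move_arm --targets "-1 0 0 0.1 0 0 0; -1 0 0 0.1 0 0 0; -1 0 0 0 0 0 0"

```text
clock: 15.63
eef_pos: [630.9, -11.1, 165.8]
tool_rot: [3.141, -0.002, 1.571]
force: [-7.4, 1.1, 22.7]
width: 59.1
gripper_force: 67.3
```

Call:
move_arm --targets "-1 0 0 -0.3 0 0 0; 0.6 0 0 0 0 0 0; 0.8 0 0 0 0 0 0; 0.9 0 0 0 0 0 0; 0.9 0 0 0 0 0 0"

```text
clock: 16.05
eef_pos: [630.4, -11.2, 164.2]
tool_rot: [-3.139, -0.002, 1.571]
force: [1.1, 0.2, 0.1]
width: 81.0
gripper_force: 0.0
```

Call:
move_arm --targets "0.9 0 0 -1.5 0 0 0; 1 0 0 -3 0 0 0; 1 0 0 -4 0 0 0; 1 0 0 -4 0 0 0; 1 0 0 -2 0 0 0"

```text
clock: 16.47
eef_pos: [632.7, -11.7, 314.4]
tool_rot: [3.137, -0.002, 1.571]
force: [0.4, 0.2, -0.3]
width: 85.7
gripper_force: 0.0
```

Call:
move_arm --targets "1 0 0 0 0 0 0; 1 0 0 0 0 0 0; 1 0 0 0 0 0 0"

```text
clock: 16.72
eef_pos: [630.1, -11.3, 308.4]
tool_rot: [-3.137, -0.002, 1.571]
force: [0.5, -1.2, -1.1]
width: 85.2
gripper_force: 0.0
```

```bash
python3 st.py 481 -248 250; cat > rim.py <<'E'
from h import *
from scipy.spatial.transform import Rotation as Ro
# averaged extrinsics; print profiles through a guess point
import sys
def prof(g,u,v,L=60):
    for nm,p in(('col',[(u,v+i) for i in range(-L,L+1)]),('row',[(u+i,v) for i in range(-L,L+1)])):
        a=np.array([g[y,x] for x,y in p]);print(nm,'from',-L+(v if nm=='col' else u),':',' '.join(map(str,a)))
E
python3 - <<'E'
from rim import *
d=cam('wrist','w_p2.png');g=cv2.cvtColor(d['color'],cv2.COLOR_RGB2GRAY)
s=read_state()
p=proj(d,(630,-9,203));print(p,s['eef_pos']); prof(g,*p.round().astype(int),52)
E
python3 hh.py
```

```text
16.7167 [-0.12  0.54  0.15  1.47 -0.09  1.14  0.05] [630.1 -11.3 308.4] 
 [[-0.     1.    -0.004]
 [ 1.     0.     0.002]
 [ 0.002 -0.004 -1.   ]] [ 0.5 -1.2 -1.1] 85.24869810012514
tool-axis delta cm [-23.68 -14.89   5.86]
[314.6898678  237.09217582] [629.84385224 -11.30281324 307.89101596]
col from 185 : 143 119 94 73 60 60 61 60 62 62 62 61 60 102 136 146 114 76 69 69 70 70 69 69 69 69 68 69 69 69 70 69 69 70 71 72 71 71 70 71 70 69 68 68 68 69 70 72 71 69 69 67 67 70 71 71 69 69 68 70 70 70 70 69 71 78 127 111 69 60 60 62 62 62 62 61 61 61 61 62 61 61 60 61 61 60 115 141 155 172 178 178 178 178 178 177 178 178 177 177 178 177 177 177 178
row from 263 : 148 149 148 146 147 147 149 147 146 135 127 146 140 136 147 130 81 62 62 61 61 62 63 63 71 111 128 86 68 69 69 69 68 69 69 70 70 70 72 71 71 71 71 70 69 69 68 69 66 67 67 67 67 69 69 70 71 71 72 71 70 70 69 68 68 68 69 68 70 69 71 70 71 69 70 70 69 80 112 129 101 58 57 58 57 57 57 59 58 104 147 147 146 144 144 145 143 142 141 142 122 66 66 67 68
holder 38.99171578584665 score 0.9051278233528137 dx 0
holder 39.39713658522782 score 0.5175033807754517 dx 0
```

The dripper is seated. Next, the pan.

Call:
move_arm --targets "1 -3 -2 0 0 0 0; 1 -3.4 -2.1 0 0 0 0; 1 -3.4 -2.1 0 0 0 0; 1 -3.4 -2.1 0 0 0 0; 1 -3.4 -2.2 0 0 0 0"

```text
clock: 17.23
eef_pos: [524.2, -178.5, 308.2]
tool_rot: [-3.137, -0.002, 1.571]
force: [0.2, -0.7, 0.1]
width: 85.2
gripper_force: 0.0
```

Call:
move_arm --targets "1 -3.5 -2.2 0 0 0 0; 1 -3.5 -2.2 1 0 0 0; 1 0 0 4 0 0 0; 1 0 0 4 0 0 0; 1 0 0 4 0 0 0"

```text
clock: 17.65
eef_pos: [481.1, -247.3, 178.0]
tool_rot: [-3.14, -0.001, 1.569]
force: [0.7, 0.5, -0.9]
width: 85.3
gripper_force: 0.0
```

Call:
move_arm --targets "1 0 0 3.4 0 0 0; 1 0 0 1 0 0 0; 1 0 0 0 0 0 0; 1 0 0 0 0 0 0"

```text
clock: 17.98
eef_pos: [482.1, -246.6, 135.9]
tool_rot: [-3.139, -0.002, 1.571]
force: [1.1, -0.4, -0.1]
width: 85.1
gripper_force: 0.0
```

```bash
python3 st.py 481 -248 134; python3 - <<'E'
from rim import *
d=cam('wrist','w_pan.png');g=cv2.cvtColor(d['color'],cv2.COLOR_RGB2GRAY)
s=read_state();p=proj(d,(481,-248,29));print(p,s['eef_pos']); prof(g,*p.round().astype(int),62)
E
```

```text
17.9833 [ 0.32  0.61  0.15  1.91 -0.15  0.63  0.56] [ 482.1 -246.6  135.9] 
 [[ 0.     1.    -0.003]
 [ 1.    -0.     0.002]
 [ 0.002 -0.003 -1.   ]] [ 1.1 -0.4 -0.1] 85.13799372951746
tool-axis delta cm [-0.14 -0.11  0.19]
[313.00617731 241.09214183] [ 483.03058975 -247.01709986  137.05419126]
col from 179 : 147 148 148 148 148 148 148 148 148 148 148 148 148 149 148 113 66 51 51 50 50 54 100 118 120 117 118 118 118 118 118 117 118 118 118 118 117 115 117 118 118 118 117 118 102 65 40 41 63 104 118 117 118 118 117 117 118 117 117 118 118 116 117 85 42 36 46 96 117 117 117 118 117 115 114 116 117 116 117 117 116 117 116 117 116 117 117 116 117 116 88 57 51 50 49 51 51 49 50 50 91 115 123 139 146 145 145 146 145 144 144 143 142 142 140 140 139 138 137 135 135 133 131 130 129
row from 251 : 145 146 146 147 146 146 146 146 146 146 146 147 138 122 120 104 59 49 52 81 112 118 120 121 121 120 119 120 120 118 118 118 120 119 101 53 37 49 90 117 117 117 119 118 117 117 116 116 117 117 117 117 116 117 119 120 119 118 116 116 117 117 117 119 119 120 120 119 120 120 118 118 117 118 118 117 117 119 118 118 117 115 115 115 115 115 116 116 115 117 118 118 114 90 48 48 80 115 118 123 140 153 154 154 153 154 154 154 154 154 154 154 154 154 154 154 155 154 154 154 154 154 154 154 154
```

Call:
move_arm --targets "1 -0.4 -0.55 2 0 0 0; 1 0 0 4 0 0 0; 1 0 0 4 0 0 0; 1 0 0 2 0 0 0; 1 0 0 0 0 0 0"

```text
clock: 18.45
eef_pos: [475.4, -249.6, 14.1]
tool_rot: [-3.137, -0.003, 1.571]
force: [-0.9, 1.4, -0.3]
width: 85.2
gripper_force: 0.0
```

Call:
move_arm --targets "1 0 0 0.7 0 0 0; 1 0 0 0.6 0 0 0; 1 0 0 0 0 0 0; 1 0 0 0 0 0 0"

```text
clock: 18.78
eef_pos: [477.3, -250.7, 4.1]
tool_rot: [3.141, -0.001, 1.571]
force: [-0.3, 0.2, -0.0]
width: 85.5
gripper_force: 0.0
```

```bash
python3 st.py 476.5 -251 2
```

```text
18.7833 [ 0.38  0.83  0.08  1.98 -0.19  0.34  0.61] [ 477.3 -250.7    4.1] 
 [[-0.     1.     0.   ]
 [ 1.     0.     0.001]
 [ 0.001  0.    -1.   ]] [-0.3  0.2 -0. ] 85.49524383214617
tool-axis delta cm [-0.03 -0.08  0.21]
```

Call:
move_arm --targets "1 0 0 0.2 0 0 0; -1 0 0 0 0 0 0; -1 0 0 0 0 0 0; -1 0 0 0 0 0 0; -1 0 0 0 0 0 0"

```text
clock: 19.2
eef_pos: [476.6, -250.3, 1.7]
tool_rot: [-3.141, -0.001, 1.571]
force: [-0.4, 0.7, 5.3]
width: 63.2
gripper_force: 66.5
```

Call:
move_arm --targets "-1 0 0 0 0 0 0; -1 0 0 -0.5 0 0 0; -1 0 0 -1 0 0 0; -1 0 0 0 0 0 0"

```text
clock: 19.53
eef_pos: [477.1, -250.7, 17.5]
tool_rot: [3.141, -0.001, 1.571]
force: [0.4, 0.3, 0.2]
width: 63.1
gripper_force: 66.5
```

```bash
python3 st.py 630 -11 290
```

```text
19.5333 [ 0.37  0.81  0.09  1.98 -0.18  0.37  0.61] [ 477.1 -250.7   17.5] 
 [[-0.     1.     0.   ]
 [ 1.     0.     0.001]
 [ 0.001  0.    -1.   ]] [0.4 0.3 0.2] 63.09660685696858
tool-axis delta cm [ 23.99  15.29 -27.23]
```

```bash
python3 - <<'E'
from rim import *
d=cam('wrist','w_ph.png');g=cv2.cvtColor(d['color'],cv2.COLOR_RGB2GRAY)
prof(g,314,345,100)
K,R,t=KRt(d);print(K[:2,2])
E
```

```text
col from 245 : 163 163 163 146 96 55 63 59 55 53 53 54 55 54 54 55 55 54 55 55 54 54 54 54 54 54 78 117 131 130 129 129 130 130 130 130 130 130 130 130 130 130 131 130 129 129 130 130 130 130 130 130 130 130 129 131 130 130 130 130 130 130 130 130 131 130 130 130 130 130 130 129 130 130 129 130 130 130 130 130 130 129 130 130 129 129 130 129 129 129 129 130 130 129 129 130 130 129 130 130 130 129 129 130 130 129 130 129 129 129 129 129 129 129 129 129 128 128 128 118 74 23 27 28 26 27 94 123 129 128 129 127 99 63 56 56 55 54 54 54 55 54 54 55 55 56 56 55 55 56 56 56 55 56 57 55 56 56 56 56 56 54 55 54 65 115 133 133 133 130 130 133 138 141 143 147 149 151 153 154 155 156 157 158 158 158 159 132 75 18 20 21 20 19 17 20 21 19 19 20 18
row from 214 : 56 57 54 41 17 17 18 17 18 16 17 17 19 19 18 19 19 68 114 131 121 88 54 56 56 54 54 54 53 54 54 53 54 54 55 54 55 72 108 132 133 134 133 131 129 129 130 131 131 130 129 129 129 128 129 130 131 132 131 131 130 130 129 129 130 130 130 130 128 127 122 94 26 27 26 28 29 39 92 127 127 127 128 127 127 127 128 127 128 128 128 127 128 128 130 131 130 131 131 130 130 129 128 128 128 128 127 127 128 128 129 130 129 129 130 129 130 131 131 131 130 130 130 129 128 128 128 128 128 128 129 129 128 128 128 128 130 130 129 129 128 128 125 125 125 125 125 125 126 125 126 126 126 126 126 127 126 126 128 120 92 57 51 51 51 51 52 53 52 53 54 52 52 51 51 52 52 78 116 131 120 84 20 18 18 15 18 18 17 18 18 16 16 16 18 32 51 57 57 56 56
[313.12332234 240.87049736]
```

```bash
python3 - <<'E'
from h import *
d=ld('wrist');K,R,t=KRt(d)
def o(u,v,dz):
    r=R.T@np.linalg.inv(K)@np.array([u,v,1.]);return r*dz/r[2]
for dz in(-114,-117.6,-121):
    A=[o(313.2,271,dz),o(313.2,417,dz),o(231,344,dz),o(395.4,344,dz)];print(dz,(A[0]+A[1])/2,A[0][1]-A[1][1],(A[2]+A[3])/2,A[3][0]-A[2][0])
E
```

```text
-114 [ 5.57369624e-02 -8.39578392e+01 -1.14000000e+02] 66.13116382244182 [ 6.14653923e-02 -8.13040337e+01 -1.14000000e+02] 62.76877996398683
-117.6 [ 5.74970770e-02 -8.66091394e+01 -1.17600000e+02] 68.21951636420314 [ 6.34064047e-02 -8.38715295e+01 -1.17600000e+02] 64.75095196284957
-121 [ 5.91594074e-02 -8.91131451e+01 -1.21000000e+02] 70.19184932031106 [ 6.52395831e-02 -8.62963866e+01 -1.21000000e+02] 66.62300329510882
```

Call:
move_arm --targets "-1 0 0 -3 0 0 0; -1 0 0 -4 0 0 0; -1 0 0 -4 0 0 0; -1 0 0 -4 0 0 0; -1 0 0 -4 0 0 0"

```text
clock: 20.0
eef_pos: [476.1, -250.3, 207.7]
tool_rot: [-3.139, -0.002, 1.571]
force: [1.4, 0.0, -1.9]
width: 63.4
gripper_force: 67.0
```

Call:
move_arm --targets "-1 1 0.6 -4 0 0 0; -1 3 1.9 -1 0 0 0; -1 3 1.9 0 0 0 0; -1 3 1.9 0 0 0 0; -1 3 1.9 0 0 0 0"

```text
clock: 20.42
eef_pos: [559.2, -119.1, 256.5]
tool_rot: [-3.141, -0.002, 1.57]
force: [0.1, -0.8, -2.3]
width: 63.1
gripper_force: 67.3
```

Call:
move_arm --targets "-1 3 1.9 0 0 0 0; -1 3 1.9 0 0 0 0; -1 3 1.9 0 0 0 0; -1 2.1 1.4 0 0 0 0; -1 0 0 0 0 0 0"

```text
clock: 20.83
eef_pos: [632.0, -1.3, 255.1]
tool_rot: [-3.141, -0.007, 1.58]
force: [0.9, 0.3, -0.9]
width: 63.2
gripper_force: 67.1
```

```bash
python3 - <<'E'
from rim import *
E=[]
for i in range(12): d=cam('wrist'); E.append(read_state()['eef_pos'])
E=np.array(E);print(E[::3].round(1),E.mean(0).round(1))
cam('wrist','w_pa.png');g=cv2.cvtColor(d['color'],cv2.COLOR_RGB2GRAY)
p=proj(d,(630,-9,203));print(p)
print('col from 170:',g[170:300,314]); print('row 250 from 250',g[250,250:380])
E
python3 st.py 630.9 -9.7 250
```

```text
[[630.4  -5.1 255.1]
 [628.9 -11.1 255.7]
 [629.1 -11.3 256.1]
 [629.5 -10.5 256.1]] [629.4 -10.1 255.8]
[315.41423971 266.3381212 ]
col from 170: [ 86  87  87 139 124 109 149 165 165 165 165 165 165 165 164 164 164 164
 164 164 163 163 126  82 133 165 174 175 169 166 164 145 100  86  80  69
  69  70  71  71  71  72  72  71  70  71  70  70  68 128 164 171 157 112
  81  80  80  79  80  79  79  80  80  80  81  81  82  80  80  81  82  83
  84  83  82  81  82  83  80  74  71  87  82  70  70  69  69  69  70  70
  70  69  71  70  70  69  70  70  69  70  69  99 149 166 166 166 165 166
 166 166 166 166 166 166 166 166 166 166 166 166 166 166 166 166 165 165
 166 166 166 166]
row 250 from 250 [166 168 170 171 172 171 170 170 169 171 173 171 168 171 171 161 122 100
 146 151 137 169 171 162 123  70  71  71 104 150 141  80  80  81  80  80
  80  80  81  82  83  83  84  84  82  78  78  75  72  73  73  73  72  72
  71  71  71  71  71  72  72  71  71  71  71  71  72  72  73  72  70  71
  71  70  71  72  73  75  77  80  80  82  81  81  80  80  79  81  79  80
  79  79  79  78  79  78  79  79  81  81  83 121 165 142  67  68  68  67
  79 131 173 172 163 154 166 166 168 168 166 164 164 164 164 146  94  80
  80  80  81  81]
21.4833 [-0.13  0.58  0.17  1.55 -0.11  1.02  0.07] [629.6  -9.9 256. ] 
 [[ 0.     1.    -0.002]
 [ 1.    -0.     0.002]
 [ 0.002 -0.002 -1.   ]] [-0.3 -1.2  0.1] 63.01054585681112
tool-axis delta cm [0.02 0.13 0.6 ]
```

```bash
python3 - <<'E'
from h import *
d=ld('wrist');K,R,t=KRt(d)
def o(u,v,dz):
    r=R.T@np.linalg.inv(K)@np.array([u,v,1.]);return r*dz/r[2]
for dz in(-195,-200,-203):
    print(dz,o(314,219,dz)-[0,30,0],o(314,222.5,dz)-[0,27.5,0],o(274.3,250,dz),o(358.6,250,dz))
E
```

```text
-195 [ 1.76003613e-01 -8.42318147e+01 -1.95000000e+02] [ 1.75524080e-01 -8.38200583e+01 -1.95000000e+02] [ -23.32098169  -73.22031618 -195.        ] [  26.55449139  -73.24643019 -195.        ]
-200 [ 1.80516526e-01 -8.56223740e+01 -2.00000000e+02] [ 1.80024697e-01 -8.52641623e+01 -2.00000000e+02] [ -23.91895558  -75.09776019 -200.        ] [  27.23537579  -75.12454379 -200.        ]
-203 [ 1.83224274e-01 -8.64567096e+01 -2.03000000e+02] [ 1.82725068e-01 -8.61306248e+01 -2.03000000e+02] [ -24.27773991  -76.22422659 -203.        ] [  27.64390643  -76.25141194 -203.        ]
```

Call:
move_arm --targets "-1 0.05 0.15 0.5 0 0 0; -1 0 0 1.5 0 0 0; -1 0 0 1.5 0 0 0; -1 0 0 0.8 0 0 0; -1 0 0 0 0 0 0"

```text
clock: 21.9
eef_pos: [629.6, -8.9, 210.6]
tool_rot: [-3.135, -0.002, 1.571]
force: [0.1, 0.3, -0.8]
width: 63.4
gripper_force: 67.1
```

Call:
move_arm --targets "-1 0 0 0.3 0 0 0; -1 0 0 0.2 0 0 0; -1 0 0 0 0 0 0; -1 0 0 0 0 0 0"

```text
clock: 22.23
eef_pos: [631.5, -9.0, 208.5]
tool_rot: [-3.141, -0.002, 1.571]
force: [-0.0, 0.4, -0.5]
width: 63.0
gripper_force: 67.1
```

```bash
python3 - <<'E'
from rim import *
for i in range(4): d=cam('wrist')
g=cv2.cvtColor(d['color'],cv2.COLOR_RGB2GRAY);s=read_state();print(s['eef_pos'],s['force'])
print('col from 180:',g[180:300,314])
E
```

```text
[631.32851873  -9.03874661 208.35638609] [ 0.10974889 -0.22437729 -0.8725391 ]
col from 180: [ 90  96 152 175 176 175 176 176 162 112  90 151 173 173 173 173 173 172
 173 173 173 173 173 173 173 173 173 173 172 173 173 133  87  90 154 179
 182 183 181 176 173 173 127  77 118 103  72  72  73  74  74  74  74  74
  75  74  74  75  75  75  75  75  74  75  75  74  74  73  73  73  74  91
  85  73  71  72  72  73  72  72  73  74  72  73  74  74  73  74  73  73
  73 103 155 174 174 173 173 173 174 173 174 174 173 174 174 174 173 174
 174 174 174 173 173 173 174 174 173 174 173 174]
```

Call:
move_arm --targets "-1 0 0 0.2 0 0 0; -1 0 0 0.2 0 0 0; -1 0 0 0 0 0 0"

```text
clock: 22.68
eef_pos: [630.8, -9.0, 203.4]
tool_rot: [-3.139, -0.002, 1.571]
force: [-0.7, -0.3, 0.0]
width: 63.5
gripper_force: 67.1
```

Call:
move_arm --targets "-1 0 0 0.15 0 0 0; -1 0 0 0.1 0 0 0; -1 0 0 0 0 0 0"

```text
clock: 22.93
eef_pos: [630.9, -9.0, 201.1]
tool_rot: [-3.139, -0.002, 1.571]
force: [-0.1, -0.2, -0.7]
width: 63.2
gripper_force: 67.1
```

Call:
move_arm --targets "-1 0 0 0.1 0 0 0; -1 0 0 0.1 0 0 0; -1 0 0 0 0 0 0"

```text
clock: 23.18
eef_pos: [631.0, -9.0, 199.3]
tool_rot: [-3.14, -0.002, 1.571]
force: [-0.8, 0.2, -0.9]
width: 63.1
gripper_force: 67.3
```

Call:
move_arm --targets "-1 0 0 0.1 0 0 0; -1 0 0 0 0 0 0; -1 0 0 0 0 0 0"

```text
clock: 23.43
eef_pos: [631.1, -9.0, 199.0]
tool_rot: [-3.14, -0.002, 1.571]
force: [-1.5, 0.7, 4.4]
width: 63.2
gripper_force: 67.7
```

Call:
move_arm --targets "-1 0 0 0.1 0 0 0; -1 0 0 0 0 0 0; -1 0 0 0 0 0 0"

```text
clock: 23.68
eef_pos: [631.1, -9.0, 198.7]
tool_rot: [-3.14, -0.002, 1.571]
force: [-3.7, 0.4, 9.6]
width: 63.2
gripper_force: 68.5
```

Call:
move_arm --targets "-1 0 0 0.1 0 0 0; -1 0 0 0 0 0 0; -1 0 0 0 0 0 0"

```text
clock: 23.93
eef_pos: [631.2, -9.0, 198.5]
tool_rot: [-3.141, -0.002, 1.571]
force: [-4.6, 0.2, 13.4]
width: 63.4
gripper_force: 69.0
```

Contact at 199, as predicted for fully home. I'll release and rise for a look.

Call:
move_arm --targets "-1 0 0 -0.25 0 0 0; 0.7 0 0 0 0 0 0; 0.85 0 0 0 0 0 0; 0.95 0 0 0 0 0 0; 0.95 0 0 0 0 0 0"

```text
clock: 24.35
eef_pos: [631.0, -9.0, 198.5]
tool_rot: [-3.139, -0.002, 1.571]
force: [0.1, -0.1, 0.1]
width: 83.4
gripper_force: 0.0
```

Call:
move_arm --targets "1 0 0 -1 0 0 0; 1 0 0 -3 0 0 0; 1 0 0 -4 0 0 0; 1 0 0 -4 0 0 0; 1 0 0 -0.5 0 0 0"

```text
clock: 24.77
eef_pos: [635.1, -9.7, 332.5]
tool_rot: [3.13, -0.002, 1.571]
force: [1.3, -0.4, 0.8]
width: 85.2
gripper_force: 0.0
```

Call:
move_arm --targets "1 0 0 0 0 0 0; 1 0 0 0 0 0 0; 1 0 0 0 0 0 0; 1 0 0 0 0 0 0"

```text
clock: 25.1
eef_pos: [630.4, -9.1, 322.2]
tool_rot: [-3.136, -0.002, 1.571]
force: [-0.6, -0.6, -0.3]
width: 85.4
gripper_force: 0.0
```

```bash
python3 - <<'E'
from rim import *
for i in range(5): d=cam('wrist','w_pp.png')
g=cv2.cvtColor(d['color'],cv2.COLOR_RGB2GRAY);s=read_state();print(s['eef_pos'],s['tool_rot'])
p=proj(d,(630,-9,227));print(p); prof(g,*p.round().astype(int),62)
K,R,t=KRt(d)
E
python3 hh.py; python3 st.py 434 287 144
```

```text
[631.0952189   -9.23241156 323.19340526] [-3.13837236e+00 -1.55407165e-03  1.57082962e+00]
[313.36454521 244.0063787 ]
col from 182 : 145 139 137 137 106 66 58 58 58 58 63 61 57 58 58 56 108 135 138 111 69 74 113 135 140 140 140 140 140 122 103 98 109 131 140 140 140 140 139 140 139 140 139 140 139 140 140 140 140 140 140 139 140 139 140 139 140 139 140 139 139 140 140 139 140 140 140 140 140 140 129 104 94 99 127 139 139 139 139 139 112 71 57 87 126 138 139 139 102 62 58 58 59 60 60 59 60 60 82 126 141 156 168 171 171 171 171 170 169 164 159 157 161 168 171 171 171 171 172 172 172 172 172 172 172
row from 251 : 142 144 146 144 143 141 142 142 143 142 140 139 140 141 143 143 141 141 142 142 141 119 58 59 58 65 106 139 141 142 143 140 125 87 76 88 119 138 139 140 140 140 139 139 139 138 137 137 138 138 137 137 137 137 136 120 70 43 43 75 120 139 140 139 139 137 133 105 44 43 50 99 138 139 140 140 139 138 138 133 105 56 64 93 122 138 139 137 135 134 134 121 89 81 97 119 135 136 136 138 132 101 55 56 55 86 128 140 135 134 141 141 141 141 141 141 141 140 140 141 141 141 141 141 140
holder 38.94255779374275 score 0.8892543911933899 dx 0
holder 39.34547292477623 score 0.5233805775642395 dx 0
25.4 [-0.14  0.53  0.18  1.45 -0.1   1.18  0.06] [631.2  -9.2 323.4] 
 [[-0.     1.    -0.003]
 [ 1.     0.     0.002]
 [ 0.002 -0.003 -1.   ]] [-0.2  0.5 -0.5] 85.61172090142901
tool-axis delta cm [ 29.6  -19.67  18.04]
```

Call:
move_arm --targets "1 2 -1.3 0 0 0 0; 1 3.3 -2.2 0 0 0 0; 1 3.3 -2.2 0 0 0 0; 1 3.3 -2.2 0 0 0 0; 1 3.3 -2.2 0 0 0 0"

```text
clock: 25.82
eef_pos: [529.1, 144.0, 324.3]
tool_rot: [-3.14, -0.002, 1.57]
force: [0.3, 0.3, -1.2]
width: 85.4
gripper_force: 0.0
```

Call:
move_arm --targets "1 3.3 -2.2 0 0 0 0; 1 3.3 -2.2 0 0 0 0; 1 3.3 -2.2 0 0 0 0; 1 3.3 -2.2 1 0 0 0; 1 1.2 -0.8 3 0 0 0"

```text
clock: 26.23
eef_pos: [432.6, 294.5, 288.0]
tool_rot: [3.138, -0.011, 1.579]
force: [0.5, 0.9, 0.5]
width: 85.0
gripper_force: 0.0
```

Call:
move_arm --targets "1 0 0 4 0 0 0; 1 0 0 4 0 0 0; 1 0 0 4 0 0 0; 1 0 0 2 0 0 0; 1 0 0 0 0 0 0"

```text
clock: 26.65
eef_pos: [431.1, 285.2, 140.6]
tool_rot: [-3.132, 0.004, 1.571]
force: [-1.1, -0.4, 0.6]
width: 85.0
gripper_force: 0.0
```

```bash
python3 - <<'E'
from rim import *
for i in range(6): d=cam('wrist','w_lid.png')
g=cv2.cvtColor(d['color'],cv2.COLOR_RGB2GRAY);s=read_state();print(s['eef_pos'],s['tool_rot'])
p=proj(d,(434,287,9));q=proj(d,(434,287,39));print(p,q)
m=(g<60).astype(np.uint8);m[300:]=0
n,l,st,c=cv2.connectedComponentsWithStats(m)
for i in range(1,n):
    if st[i,4]>80: print(st[i],c[i])
u,v=p.round().astype(int);prof(g,u,v,60)
E
```

```text
[435.21788815 287.86670332 146.68768996] [ 3.14037119 -0.00399642  1.57075404]
[312.23969402 228.77320477] [312.21352484 240.47001547]
[  472   113   132   129 12426] [536.12256559 175.21108965]
[466 130  29  68 137] [474.35036496 162.87591241]
[298 221  24  33 634] [309.74132492 237.26971609]
[621 238  19  58 758] [631.99604222 267.58707124]
col from 169 : 153 153 153 153 153 153 153 153 154 153 154 154 154 154 154 153 154 154 154 154 154 154 109 104 122 125 126 128 128 126 125 126 126 125 123 124 124 126 127 126 126 125 125 126 125 123 124 124 125 125 123 114 70 15 14 16 16 13 15 15 14 13 33 40 40 41 42 39 40 39 41 42 40 39 39 38 39 38 38 37 38 39 36 36 58 108 124 122 122 122 122 122 123 123 122 122 123 139 152 155 155 155 155 154 154 155 155 155 155 154 155 154 154 153 151 149 144 137 135 136 142
row from 252 : 151 151 150 150 151 151 151 150 150 151 152 152 151 152 152 151 152 152 143 124 123 123 124 124 124 124 124 124 125 124 125 126 125 125 125 124 125 124 125 125 124 124 123 123 123 122 117 87 13 17 15 15 16 15 16 14 16 15 15 20 14 17 16 15 13 15 15 12 44 94 122 123 123 123 123 123 123 123 123 123 124 123 125 124 125 125 125 125 125 125 124 124 125 124 125 125 125 139 160 160 160 160 160 159 160 159 160 160 160 160 160 160 161 160 161 161 160 160 160 160 161
```

Call:
move_arm --targets "1 -0.25 -0.3 3 0 0 0; 1 0 0 4 0 0 0; 1 0 0 4 0 0 0; 1 0 0 0 0 0 0; 1 0 0 0 0 0 0"

```text
clock: 27.37
eef_pos: [429.9, 284.0, 34.1]
tool_rot: [-3.137, 0.001, 1.571]
force: [0.1, -0.2, 0.9]
width: 85.8
gripper_force: 0.0
```

Call:
move_arm --targets "1 0 0 0 0 0 0; 1 0 0 0 0 0 0; 1 0 0 0 0 0 0"

```text
clock: 27.62
eef_pos: [432.6, 286.0, 37.9]
tool_rot: [3.139, -0.005, 1.571]
force: [-0.4, -0.3, -0.2]
width: 85.7
gripper_force: 0.0
```

Call:
move_arm --targets "1 0 0 1.2 0 0 0; 1 0 0 1.0 0 0 0; 1 0 0 0 0 0 0; 1 0 0 0 0 0 0; 1 0 0 0 0 0 0"

```text
clock: 28.03
eef_pos: [430.9, 284.9, 13.4]
tool_rot: [-3.14, -0.002, 1.571]
force: [0.2, -0.7, -1.0]
width: 85.4
gripper_force: 0.0
```

Call:
move_arm --targets "-1 0 0 0 0 0 0; -1 0 0 0 0 0 0; -1 0 0 0 0 0 0; -1 0 0 0 0 0 0; -1 0 0 0 0 0 0"

```text
clock: 28.45
eef_pos: [430.7, 284.8, 12.9]
tool_rot: [-3.14, -0.002, 1.571]
force: [0.1, -0.0, -0.0]
width: 25.6
gripper_force: 0.0
```

Call:
move_arm --targets "-1 0 0 0 0 0 0; -1 0 0 0 0 0 0; -1 0 0 0 0 0 0"

```text
clock: 28.7
eef_pos: [430.9, 284.8, 13.1]
tool_rot: [-3.14, -0.002, 1.571]
force: [-0.4, -0.4, 4.1]
width: 16.8
gripper_force: 58.4
```

Call:
move_arm --targets "-1 0 0 -1 0 0 0; -1 0 0 -3 0 0 0; -1 0 0 0 0 0 0; -1 0 0 0 0 0 0; -1 0 0 0 0 0 0"

```text
clock: 29.12
eef_pos: [430.6, 284.7, 53.0]
tool_rot: [-3.14, -0.002, 1.571]
force: [0.4, -0.1, -0.9]
width: 16.4
gripper_force: 58.6
```

```bash
python3 st.py 631 -9 300; python3 - <<'E'
from rim import *
for i in range(4): d=cam('wrist','w_lh.png')
g=cv2.cvtColor(d['color'],cv2.COLOR_RGB2GRAY)
for c in (285,313,341): print(c,'col 230..:',g[230:420,c])
for r in (290,320): print(r,'row 215..:',g[r,215:415])
E
```

```text
29.1167 [-0.67  0.72  0.05  2.03 -0.1   0.39 -0.54] [430.6 284.7  53. ] 
 [[-0.     1.    -0.002]
 [ 1.     0.     0.002]
 [ 0.002 -0.002 -1.   ]] [ 0.4 -0.1 -0.9] 16.364284055728543
tool-axis delta cm [-29.33  19.99 -24.79]
285 col 230..: [157 157 157 157 157 157 157 157 157 157 157 158 157 157 158 157 121  71
  72 112 127 127 127 128 129 130 130 130 129 129 128 128 128 129 129 128
 127 126 126 126 128 127 128 127 127 127 126 126 126 126 127 126 126 125
 126 126 127 126 126 126 126 127 128 128 129 107  70  56  56  56  56  56
  55  56  56  56  55  56  56  55  55  56  56  56  56  56  56  57  55  56
  56  56  56  55  55  56  56  56  55  55  55  56  55  53  53  50  48  48
  47  47  46  88 117 123 123 122 123 123 123 123  99  55  31  29  30  30
  30  31  29  25  26  27  27  25  24  27  22  24  23  24  21  22  22  23
  21  20  22  18  21  18  18  20  19  20  18  31  35  36  49  55  69  77
  80  96 103 106 108 109 126 149 156 155 156 155 156 156 156 155 156 156
 156 156 157 156 156 156 157 156 156 156]
313 col 230..: [158 157 158 157 157 156 155 155 152 152 112  64  62 109 128 128 129 130

[... 2441 characters left out ...]
2 154 154 155 145 126 124 124 125
 126 126 127 127 128 127 128 128 115  74  34  33  34  34  32  32  33  33
  34  31  33  34  34  36  48  55  55  56  56  56  56  56  55  56  56  56
  50  30  19  16  16  21  17  14  14  17  16  14  16  11  14  13  17  14
  14  14  15  15  16  16  12  14  17  17  16  15  16  14  17  15  16  15
  16  17  14  13  15  14  16  15  17  16  16  18  16  16  15  25  45  56
  56  55  56  55  56  56  56  55  56  56  51  39  32  33  32  33  32  33
  32  33  33  32  32  33  32  62 105 126 125 126 126 125 125 125 125 125
 124 124 126 143 164 164 164 165 164 164 164 165 165 165 165 165 165 166
 164 165 165 165 166 165 166 165 166 165 166 166 166 166 166 166 166 166
 166 165]
```

```bash
python3 - <<'E'
from h import *
d=ld('wrist');K,R,t=KRt(d)
def o(u,v,dz):
    r=R.T@np.linalg.inv(K)@np.array([u,v,1.]);return r*dz/r[2]
for dz in(-145.7,-149.6):
    a,b=o(245.5,290,dz),o(380.6,290,dz); h=(b-a)[0]/2
    print(dz,o(313,242.8,dz)-[0,33,0],a,b,'centre from chord',a[1]-np.sqrt(max(0,33**2-h*h)))
E
```

```text
-145.7 [  -0.48495401  -84.49364697 -145.7       ] [ -31.60219341  -74.58633714 -145.7       ] [  30.6215559   -74.51384319 -145.7       ] centre from chord -85.58866668912134
-149.6 [  -0.49793493  -85.87199442 -149.6       ] [ -32.44809975  -76.58281425 -149.6       ] [  31.44121319  -76.50837983 -149.6       ] centre from chord -84.86163800383551
```

Call:
move_arm --targets "-1 0 0 -3 0 0 0; -1 0 0 -4 0 0 0; -1 0 0 -4 0 0 0; -1 0 0 -4 0 0 0; -1 0 0 -4 0 0 0"

```text
clock: 29.73
eef_pos: [430.5, 283.9, 244.1]
tool_rot: [-3.138, -0.001, 1.571]
force: [0.2, 1.1, -1.7]
width: 16.6
gripper_force: 58.7
```

Call:
move_arm --targets "-1 0 0 -3 0 0 0; -1 -2 1.4 -1 0 0 0; -1 -3 2 0 0 0 0; -1 -3 2 0 0 0 0; -1 -3 2 0 0 0 0"

```text
clock: 30.15
eef_pos: [505.5, 173.2, 282.3]
tool_rot: [-3.139, -0.002, 1.572]
force: [0.2, -0.0, -1.6]
width: 16.4
gripper_force: 58.7
```

Call:
move_arm --targets "-1 -3 2 0 0 0 0; -1 -3 2 0 0 0 0; -1 -3 2 0 0 0 0; -1 -3 2 0 0 0 0; -1 -3 2 0 0 0 0"

```text
clock: 30.57
eef_pos: [605.5, 22.7, 281.1]
tool_rot: [-3.138, -0.002, 1.571]
force: [0.8, -0.4, -0.5]
width: 16.4
gripper_force: 58.7
```

Call:
move_arm --targets "-1 -2.2 1.6 0 0 0 0; -1 -1.2 1 0 0 0 0; -1 0 0 0 0 0 0; -1 0 0 0 0 0 0; -1 0 0 0 0 0 0"

```text
clock: 30.98
eef_pos: [630.3, -8.2, 281.1]
tool_rot: [-3.138, -0.003, 1.572]
force: [-0.4, 0.1, -1.2]
width: 16.1
gripper_force: 58.7
```

```bash
python3 - <<'E'
from rim import *
for i in range(8): d=cam('wrist','w_la.png')
g=cv2.cvtColor(d['color'],cv2.COLOR_RGB2GRAY);s=read_state();print(s['eef_pos'],s['tool_rot'])
print('col313 175..:',g[175:265,313])
for r in(225,235): print(r,'row 245..:',g[r,245:385])
E
python3 st.py 631 -9.5 275
```

```text
[631.12859548  -9.15444478 282.10485948] [-3.13985319e+00 -1.73686613e-03  1.57167263e+00]
col313 175..: [157 158 157 158 157 157 156 157 156 157 157 157 121  81 138 163 166 164
 159 157 144 104  85  75  66  67  67  68  67  67  72  70  65  66  66  66
  67  67 108 148 158 158 108  56 101 146 159 159 159 159 159 159 160 142
 130 139 154 159 160 159 159 160 160 160 159 122  77  92 139 157 159 159
 161 161 162 164 162 160 159 158 160 161 161 161 159 158 157 157 158 158]
225 row 245..: [159 158 160 162 162 162 160 158 158 160 162 164 165 164 162 161 161 165
 165 159 156 164 164 141 122 162 159 152 127  79  64  65  64  64  87 126
 152 158 159 157 137 113 123 146 159 159 160 159 157 157 158 160 159 158
 157 156 156 156 156 156 155 155 156 156 157 158 160 160 159 159 158 158
 157 156 156 157 158 159 161 159 158 159 160 161 163 161 160 159 158 157
 157 157 156 156 155 146 130 141 152 157 157 159 159 152 127  84  69  67
  69  80 110 135 144 158 158 159 159 157 155 155 154 155 136  90  83  83
  80  75  78  78  78  79  81  82  85  90  90  90  89  89]
235 row 245..: [161 160 160 162 163 162 161 159 158 159 162 164 164 164 163 162 162 163
 161 155 163 163 137  68  72 114 152 157 155 147 145 160 161 161 160 160
 159 160 160 161 162 160 159 159 158 159 159 159 157 137  81  52  52  52
  91 140 156 156 156 156 156 156 156 156 158 158 160 160 159 159 158 158
 158 156 156 157 158 159 160 159 158 159 160 160 161 160 159 157 157 157
 157 157 156 155 156 157 157 159 158 156 154 155 154 156 156 156 156 153
 148 154 164 160 153 136 102 122 161 159 156 156 156 144 104  76  77  76
  76  76  76  76  76  76  76  76  76  77  75  75  75  76]
31.3833 [-0.13  0.56  0.17  1.51 -0.1   1.08  0.06] [631.1  -9.2 282.1] 
 [[-0.001  1.    -0.002]
 [ 1.     0.001  0.002]
 [ 0.002 -0.002 -1.   ]] [ 0.1  0.6 -0.8] 16.623628527738653
tool-axis delta cm [-0.04 -0.01  0.71]
```

```bash
python3 - <<'E'
from h import *
d=ld('wrist');K,R,t=KRt(d)
def o(u,v,dz):
    r=R.T@np.linalg.inv(K)@np.array([u,v,1.]);return r*dz/r[2]
for dz in(-199,-202,-205): print(o(313.9,212.9,dz)-[0,33,0])
E
```

```text
[   0.21656913  -84.6299996  -199.        ]
[   0.21983399  -85.40834131 -202.        ]
[   0.22309885  -86.18668301 -205.        ]
```

Call:
move_arm --targets "-1 0 0 1.5 0 0 0; -1 0 0 1.5 0 0 0; -1 0 0 0.5 0 0 0; -1 0 0 0 0 0 0; -1 0 0 0 0 0 0"

```text
clock: 31.8
eef_pos: [631.3, -9.6, 247.1]
tool_rot: [-3.14, -0.002, 1.571]
force: [0.4, 0.4, -0.8]
width: 16.4
gripper_force: 58.7
```

Call:
move_arm --targets "-1 0 0.05 0.3 0 0 0; -1 0 0 0.3 0 0 0; -1 0 0 0 0 0 0"

```text
clock: 32.05
eef_pos: [631.6, -9.6, 240.8]
tool_rot: [-3.14, -0.002, 1.571]
force: [-0.0, 0.3, -0.3]
width: 16.3
gripper_force: 58.7
```

Call:
move_arm --targets "-1 0 0 0.2 0 0 0; -1 0 0 0.2 0 0 0; -1 0 0 0 0 0 0"

```text
clock: 32.3
eef_pos: [631.4, -9.5, 236.6]
tool_rot: [-3.139, -0.002, 1.571]
force: [-0.3, 0.4, -0.3]
width: 16.6
gripper_force: 58.7
```

Call:
move_arm --targets "-1 0 0 0.1 0 0 0; -1 0 0 0.1 0 0 0; -1 0 0 0 0 0 0"

```text
clock: 32.55
eef_pos: [631.5, -9.5, 234.7]
tool_rot: [-3.139, -0.002, 1.571]
force: [-0.4, -0.5, -1.0]
width: 16.7
gripper_force: 58.7
```

Call:
move_arm --targets "-1 0 0 0.1 0 0 0; -1 0 0 0 0 0 0; -1 0 0 0 0 0 0"

```text
clock: 32.8
eef_pos: [631.8, -9.6, 234.4]
tool_rot: [-3.14, -0.002, 1.571]
force: [-1.4, 1.0, 1.6]
width: 16.5
gripper_force: 58.9
```

Call:
move_arm --targets "-1 0 0 0.1 0 0 0; -1 0 0 0.1 0 0 0; -1 0 0 0 0 0 0; -1 0 0 -0.2 0 0 0; -1 0 0 0 0 0 0"

```text
clock: 33.22
eef_pos: [632.0, -9.6, 234.4]
tool_rot: [-3.141, -0.002, 1.571]
force: [-0.3, -0.2, 2.6]
width: 16.6
gripper_force: 59.0
```

Call:
move_arm --targets "-0.4 0 0 0 0 0 0; -0.2 0 0 0 0 0 0; 0 0 0 0 0 0 0; 0 0 0 0 0 0 0; 0 0 0 0 0 0 0"

```text
clock: 33.63
eef_pos: [631.6, -9.6, 233.7]
tool_rot: [-3.139, -0.002, 1.571]
force: [0.7, 0.7, -0.6]
width: 42.6
gripper_force: 0.0
```

Call:
move_arm --targets "0 0 0 -1 0 0 0; 0 0 0 -2 0 0 0; 0 0 0 -3 0 0 0; 0 0 0 -3 0 0 0; 0 0 0 -2 0 0 0"

```text
clock: 34.05
eef_pos: [632.8, -10.0, 347.8]
tool_rot: [3.139, -0.002, 1.571]
force: [0.9, -0.4, 0.7]
width: 43.0
gripper_force: 0.0
```

Call:
move_arm --targets "1 0 -2 0 0 0 0; 1 0 -3 0 0 0 0; 1 0 0 0 0 0 0; 1 0 0 0 0 0 0"

```text
clock: 34.38
eef_pos: [580.9, -9.9, 345.2]
tool_rot: [-3.14, -0.002, 1.571]
force: [-0.3, 0.4, 0.8]
width: 85.4
gripper_force: 0.0
```

```bash
python3 - <<'E'
from rim import *
for i in range(6): d=cam('wrist','w_end.png')
a,b=cam('scene','s_end.png'),cam('side','d_end.png')
g=cv2.cvtColor(d['color'],cv2.COLOR_RGB2GRAY);s=read_state();print(s['eef_pos'],s['force'])
u,v=proj(d,(631,-9.5,231)).round().astype(int);print(u,v);prof(g,u,v,60)
gs=cv2.cvtColor(b['color'],cv2.COLOR_RGB2GRAY)
for P in((630,-9,261),(630,-9,231),(630,-9,203),(630,-9,164)): print(P,proj(b,P).round(1),proj(a,P).round(1))
u=int(proj(b,(630,-9,231))[0]);print('side col',u,'120..260',gs[120:240,u])
for z in(252,216,190):
    v=int(round(proj(b,(630,-9,z))[1]));print(z,v,'row 270..335',gs[v,270:336])
E
python3 hh.py
```

```text
[582.32669023  -9.75678773 343.74848618] [ 0.59323054 -0.48126403  0.31280774]
378 237
col from 177 : 97 115 135 136 132 130 124 108 81 62 58 56 55 55 88 96 99 123 135 136 137 135 134 133 134 134 132 132 132 132 134 135 134 133 133 132 134 133 133 131 132 132 132 132 132 131 131 94 37 16 15 16 14 19 15 16 16 17 17 15 16 28 37 39 38 39 38 38 37 38 38 37 36 37 37 38 36 35 36 35 35 36 36 65 116 132 131 129 130 129 130 130 130 130 130 131 132 157 171 171 171 171 172 172 171 171 172 171 171 170 171 171 170 170 171 170 170 170 170 170 169
row from 318 : 135 134 136 138 136 134 134 136 137 135 132 133 134 128 124 121 90 110 132 133 132 133 132 131 131 131 131 131 131 131 132 132 132 132 134 133 134 133 133 133 133 132 133 133 133 133 133 115 60 16 16 14 16 15 15 14 17 16 14 15 16 19 20 26 30 33 37 38 36 33 32 34 30 27 23 67 113 131 131 131 131 131 130 130 131 130 131 131 131 131 131 131 133 133 133 133 134 133 134 134 133 134 135 136 136 137 137 136 136 136 136 135 135 136 135 134 135 134 134 134 135
(630, -9, 261) [301.3 164.1] [329.6 211.6]
(630, -9, 231) [301.2 177.5] [329.1 221.1]
(630,
[... 870 characters left out ...]
5  59  57]
216 184 row 270..335 [118  85  77  83  83 120 163 165 164 162 160 162 163 163 162 159 105  49
  45  56  60  84  90  70  53  61  63  70  82  82  86  91  99  99  81  89
  88  81  65  60  58  61  66  47  44  53  61  92 136 152 127  96  61  45
  19  26  25  27  31  46  64  68  65  65  67  58]
190 195 row 270..335 [ 42  53  46  48  46  70 126 162 159 157 155 155 159 159 160 156 164 153
 103  48  48  46  53  46  53  57  63  59  55  61  64  64  62  54  63  64
  56  52  60  52  50  55  51  56  55  91 142 150 145 125 128  87  58  61
  58  50  28  27  16  24  26  30  21  25  21  29]
holder 38.88708929605213 score 0.8879134654998779 dx 0
holder 39.29173642535973 score 0.5218086242675781 dx 0
```

```bash
python3 - <<'E'
import cv2,numpy as np
for a,b in(('side0','d_end'),('scene0','s_end')):
    x,y=[cv2.GaussianBlur(cv2.imread(f'pics/{n}.png',0),(5,5),0) for n in(a,b)]
    m=(cv2.absdiff(x,y)>22).astype(np.uint8)
    n,l,st,c=cv2.connectedComponentsWithStats(m)
    print(a,[st[i].tolist() for i in range(1,n) if st[i,4]>15])
E
```

```text
side0 [[0, 0, 39, 26, 683], [26, 0, 67, 115, 2901], [264, 0, 17, 15, 162], [250, 0, 90, 176, 8559], [0, 18, 28, 50, 855], [27, 55, 5, 13, 34], [25, 83, 24, 64, 653], [22, 107, 11, 35, 159], [19, 126, 6, 14, 53], [297, 163, 11, 17, 152], [9, 175, 17, 8, 74], [306, 174, 11, 7, 57], [277, 174, 72, 41, 1491], [1, 181, 23, 30, 362], [335, 203, 13, 12, 96], [252, 207, 24, 13, 184], [319, 210, 12, 5, 35], [7, 212, 18, 76, 314], [261, 214, 66, 25, 504], [285, 219, 14, 6, 34], [253, 223, 32, 20, 193], [0, 225, 4, 27, 51], [144, 236, 28, 23, 373], [386, 288, 35, 54, 1463], [313, 329, 37, 34, 1033]]
scene0 [[324, 0, 91, 107, 4141], [475, 0, 8, 27, 141], [516, 11, 8, 14, 34], [290, 18, 69, 227, 5883], [354, 23, 48, 67, 665], [502, 55, 5, 8, 25], [353, 84, 30, 68, 1111], [330, 114, 12, 12, 62], [336, 141, 9, 10, 60], [334, 152, 5, 7, 30], [328, 169, 8, 5, 33], [277, 174, 26, 25, 514], [221, 178, 28, 39, 820], [326, 211, 10, 16, 119], [349, 211, 27, 19, 131], [319, 230, 27, 21, 271], [367, 233, 8, 6, 16], [304, 251, 6, 7, 29], [309, 261, 13, 13, 40], [338, 260, 7, 7, 21], [279, 262, 8, 10, 57], [471, 281, 25, 24, 427], [300, 282, 19, 10, 71]]
```

Only the arm, the holder and the three moved parts have changed. The glass foot, bowl, spoon and tin are where they were, so I'm handing in.

```bash
python3 -c "
from cell import order
print(order.finish_job())"
```

```text
the job is handed in; nothing more can be done
None
```

I lifted the holder one notch, where it hangs on the pawl in the third, and set the dripper, spreader pan and lid fully home in its pocket; the last images show no sign that the glass or anything else moved, and the job is handed in at about 35 s.

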